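# File the cutting dies on end in the die rack by length

## Task

The cutting dies lying on the bench are to be filed back in the dowel rack: stand each one upright on its short end between the dowels, squarely on the board, in the row in front of the sample die of the same length, one die to a place. The samples stay standing where they are at the back of their rows, and the glue pot, tape measure and wax block are left alone.

Things in the scene. Friction and masses are not known exactly. Their poses are not given: they have to be found in the camera images.
- rack: fixed wooden die rack, base board 160 (x) x 300 (y) x 18 mm with upright dowels. Origin: centre of the board's underside, on the bench; z up, x away from the robot to the rack's back, y along its width. Three bays side by side centred at y = -90, 0, +90 mm; each is three places deep, centred at x = +38 (back), 0 (middle), -38 mm (front). Dies stand on the board (z = 18 mm)
- rack_board (a point): centre of the rack board's top face, 18 mm above rack's origin, axes as the rack's. Dowels 12 mm thick with round tips 65 mm above it stand at x = -57, -19, +19, +57 mm, 15 mm either side of each bay's centre line: each place is a 26 mm gap between dowels. Low strips 14 mm high beside each bay leave 70 mm between them
- sample_short: loose short steel die (100 x 54 x 19 mm, same as the other short dies) already standing on end in the back place (x = +38 mm) of one bay; it marks that bay as the row for short dies; which bay differs from start to start. Origin: its centre; z up along its 100 mm length, y along its 54 mm width, x through its 19 mm thickness, parallel to the rack's x (away from the robot)
- sample_medium: loose medium steel die (122 x 54 x 19 mm, same as the other medium dies) already standing on end in the back place (x = +38 mm) of one bay; it marks that bay as the row for medium dies; which bay differs from start to start. Origin: its centre; z up along its 122 mm length, y along its 54 mm width, x through its 19 mm thickness, parallel to the rack's x (away from the robot)
- sample_long: loose long steel die (144 x 54 x 19 mm, same as the other long dies) already standing on end in the back place (x = +38 mm) of one bay; it marks that bay as the row for long dies; which bay differs from start to start. Origin: its centre; z up along its 144 mm length, y along its 54 mm width, x through its 19 mm thickness, parallel to the rack's x (away from the robot)
- short_1: loose short cutting die (about 163 g), rounded rectangular frame of strip steel 100 x 54 x 19 mm, open inside, straight sides, square ends. May be absent. Lies flat on the bench, length roughly along the robot's x. Origin: its centre (9.5 mm up when lying); x along the 100 mm length, y along the 54 mm width, z through the 19 mm thickness; either end or face may be up
- short_2: loose short cutting die (about 163 g), rounded rectangular frame of strip steel 100 x 54 x 19 mm, open inside, straight sides, square ends. May be absent. Lies flat on the bench, length roughly along the robot's x. Origin: its centre (9.5 mm up when lying); x along the 100 mm length, y along the 54 mm width, z through the 19 mm thickness; either end or face may be up
- medium_1: loose medium cutting die (about 200 g), rounded rectangular frame of strip steel 122 x 54 x 19 mm, open inside, straight sides, square ends. May be absent. Lies flat on the bench, length roughly along the robot's x. Origin: its centre (9.5 mm up when lying); x along the 122 mm length, y along the 54 mm width, z through the 19 mm thickness; either end or face may be up
- medium_2: loose medium cutting die (about 200 g), rounded rectangular frame of strip steel 122 x 54 x 19 mm, open inside, straight sides, square ends. May be absent. Lies flat on the bench, length roughly along the robot's x. Origin: its centre (9.5 mm up when lying); x along the 122 mm length, y along the 54 mm width, z through the 19 mm thickness; either end or face may be up
- long_1: loose long cutting die (about 236 g), rounded rectangular frame of strip steel 144 x 54 x 19 mm, open inside, straight sides, square ends. May be absent. Lies flat on the bench, length roughly along the robot's x. Origin: its centre (9.5 mm up when lying); x along the 144 mm length, y along the 54 mm width, z through the 19 mm thickness; either end or face may be up
- long_2: loose long cutting die (about 236 g), rounded rectangular frame of strip steel 144 x 54 x 19 mm, open inside, straight sides, square ends. May be absent. Lies flat on the bench, length roughly along the robot's x. Origin: its centre (9.5 mm up when lying); x along the 144 mm length, y along the 54 mm width, z through the 19 mm thickness; either end or face may be up
- glue_pot: bystander: round grey glue pot with a black lid, 85 mm across, 113 mm high, standing near the rack; leave it alone. Origin: centre of its underside
- tape_measure: bystander: yellow tape measure, 98 x 31 x 65 mm; leave it alone. Origin: centre of its underside
- wax_block: bystander: cream block of wax, 62 x 34 x 24 mm; leave it alone. Origin: centre of its underside
Not all that is in view belongs to the job. Leave any blue look-alike of the medium_1 alone.

How it is judged:
At the end, for the whole second after the job is handed in: Every die present stands on end (within 0.2 rad) at rest on the rack board, 24 to 90 mm in front of the sample of its length, within 22 mm of it sideways and 12 mm in height, faces turned within 0.3 rad of the sample's. The samples still stand in the back places ((angle between short_1's own x axis and vertical below 0.2 rad or angle between short_1's own x axis and vertical above 2.94 rad) and x of short_1 in the frame of sample_short between -0.09 and -0.024 m and y of short_1 in the frame of sample_short between -0.022 and 0.022 m and z of short_1 in the frame of sample_short between -0.012 and 0.012 m and angle between the z axis of each of short_1, short_2 and the x axis of sample_short, either way round below 0.3 rad and linear speed of each of short_1, short_2, medium_1, medium_2, long_1, long_2 below 0.02 m/s and (angle between short_2's own x axis and vertical below 0.2 rad or angle between short_2's own x axis and vertical above 2.94 rad) and x of short_2 in the frame of sample_short between -0.09 and -0.024 m and y of short_2 in the frame of sample_short between -0.022 and 0.022 m and z of short_2 in the frame of sample_short between -0.012 and 0.012 m and (angle between medium_1's own x axis and vertical below 0.2 rad or angle between medium_1's own x axis and vertical above 2.94 rad) and x of medium_1 in the frame of sample_medium between -0.09 and -0.024 m and y of medium_1 in the frame of sample_medium between -0.022 and 0.022 m and z of medium_1 in the frame of sample_medium between -0.012 and 0.012 m and angle between the z axis of each of medium_1, medium_2 and the x axis of sample_medium, either way round below 0.3 rad and (angle between medium_2's own x axis and vertical below 0.2 rad or angle between medium_2's own x axis and vertical above 2.94 rad) and x of medium_2 in the frame of sample_medium between -0.09 and -0.024 m and y of medium_2 in the frame of sample_medium between -0.022 and 0.022 m and z of medium_2 in the frame of sample_medium between -0.012 and 0.012 m and (angle between long_1's own x axis and vertical below 0.2 rad or angle between long_1's own x axis and vertical above 2.94 rad) and x of long_1 in the frame of sample_long between -0.09 and -0.024 m and y of long_1 in the frame of sample_long between -0.022 and 0.022 m and z of long_1 in the frame of sample_long between -0.012 and 0.012 m and angle between the z axis of each of long_1, long_2 and the x axis of sample_long, either way round below 0.3 rad and (angle between long_2's own x axis and vertical below 0.2 rad or angle between long_2's own x axis and vertical above 2.94 rad) and x of long_2 in the frame of sample_long between -0.09 and -0.024 m and y of long_2 in the frame of sample_long between -0.022 and 0.022 m and z of long_2 in the frame of sample_long between -0.012 and 0.012 m and angle between each of sample_short, sample_medium, sample_long's own z axis and vertical below 0.2 rad and x of sample_short in the frame of rack between 0.026 and 0.05 m and z of sample_short in the frame of rack below 0.076 m and x of sample_medium in the frame of rack between 0.026 and 0.05 m and z of sample_medium in the frame of rack below 0.087 m and x of sample_long in the frame of rack between 0.026 and 0.05 m and z of sample_long in the frame of rack below 0.098 m); the robot touches nothing.
It fails at once if a bystander (glue pot, tape measure, wax block) is moved more than 40 mm (distance of any of glue_pot, tape_measure, wax_block from where it was at the start of the episode above 0.04 m).
Of short_1, short_2, medium_1, medium_2, long_1, long_2 only 4 to 6 are there at a start; the rules pass over those that are not, and their reading is None.
Once in a run the grip may slacken for a moment while it holds something.
It also fails if it takes over 210 s, if anything falls off the work surface, if the arm or the gripper's body presses on something with over 40 N, if the wrist force passes 120 N, or if a joint passes its speed limit or range.

## Robot

A 6-joint arm with a two-finger parallel gripper is mounted at the origin on a cart in front of the work surface, level with it; the furniture and walls round the work are solid. World frame = base frame: x ahead of the robot, y to its left, z up, the work surface at z = 0. Lengths are in m, angles in rad, forces in N, time in s.
With the tool pointing down it reaches from about 0.375 to 0.975 m from the base axis. Payload 3.8 kg.
Tool frame: the origin (TCP) lies midway between the tips of the shut fingers; the grasp point (between the pads) lies 19 mm behind it; z points along the fingers, y is the line along which they close (so a half turn about z gives the same grasp; the last joint's range is limited). The gripper opens to 85 mm and grips with 20 to 120 N. Pads are 22 mm wide; open, the fingers measure 114 mm over their backs; the gripper's body (76 mm by 85 mm) begins 54 mm behind the grasp point. The pads swing forward as they close: fully open they stand 13 mm farther back than shut.
Start: joints at [-1.156, 0.264, 1.604, -0, 1.274, -0.037], TCP at [0.295, -0.607, 0.231] pointing down, gripper open.
Joint ranges: [-2.63, 2.63], [-0.94, 2.18], [0.31, 2.57], [-1.31, 4.45], [0, 2.66], [-2.55, 2.55]. Speed limits (rad/s): [2.57, 2.57, 3.14, 3.14, 3.14, 3.14].

## Interface

Orientations are given as a rotation vector (axis times angle).
In Python, from workcell import bot, cams gives the robot as it stands.
- The arm moves only by the tool play_rows, never from a script. Its argument "rows" is a list of rows, each a list of 2 entries, a list of its own where there are three numbers: the shift along the tool's x, y, z scaled (see below), then the turn, a rotation vector about the tool's x, y, z scaled (see below). A call has 1 to 20 rows; each row is the pose to reach, as a shift and turn from the pose commanded when the call began, along the tool's axes at that moment; what a row does not reach only later rows make up. The controller multiplies each number of a shift by 250 mm and each number of a turn by 45 degrees. A row lasts 1/12 s, in which the tool goes at most 41.7 mm and 7.16 degrees, less where a joint would pass 70% of its speed; a pose out of reach is approached as far as the arm can. A call with a number of a shift or a turn outside -1 to 1 is refused whole. A call with a gripper value outside its range is refused whole. "claw" is the opening, from -1 (shut) to 1 (fully open), set as the call begins (left out, the last holds). The fingers move at their own pace and stop on an object; "newtons" is the grip in N (left out, the last holds). Time passes only in rows, so rows that repeat a pose let the fingers close. It gives the time, the measured TCP pose, the force, the opening and the grip force at its end, in the units of the state.
- bot.read_state(): the state, without advancing time (a new reading comes with each control period).
- cams.read_camera(name): name is "side" or "top"; returns a dict with "image" (480x640x3 uint8, red, green, blue), "K" (3x3 intrinsics, pixels), "T" (4x4, takes a point from camera to world coordinates). Camera axes: x right, y down, z forward; pixel columns grow to the right and rows downward; lengths in m; the calibration is good to about 2 mm. A picture is of the moment at which its call begins. There is no depth.
- bot.finish_job(): hands the job in; it is judged then, once.
The state is a dict: "time": time; "q": joint angles; "joint_vel": joint speeds; "joint_torque": joint torques, N m; "tool_pos": TCP position; "tcp_rot": TCP orientation; "wrist_force": force on the tool from outside, world axes, zero at the start; "torque": the same for the moment, N m; "width": opening from 0.0 (shut) to 1.0 (fully open); "grip_force": force on a finger pad.
Only numpy, scipy, OpenCV 4.12 (cv2) and the standard library are available. Lean on these libraries where they do the work, as an engineer would, in place of code of your own. Each camera call takes 0.05 s, during which the arm holds its last target. There are 200 camera calls.

## Working session

There is one attempt and no reset: what is moved stays moved. The work goes in short steps, Python scripts to look and compute and a tool call to move; the robot and the scene stay as the last step left them, time stands still between calls to the robot, and variables do not carry over. Pictures are saved under pics/ and viewed, at most 14 in all, crops included, and the job is handed in when it is done.

Besides the shell and the picture viewer there is one more tool, called after "Emit:" by a JSON object that holds its "op" and its "data", one argument or row to a line. play_rows: Moves the arm, as the interface text tells. Its arguments: {"type":"object","properties":{"rows":{"type":"array","items":{"type":"array"}},"claw":{"type":"number"},"newtons":{"type":"number"}},"required":["rows"]}

```bash
ls; mkdir -p pics; python3 - <<'E'
from workcell import bot,cams
import cv2
print(bot.read_state())
for n in("top","side"):
    c=cams.read_camera(n);cv2.imwrite(f"pics/{n}0.png",c["image"][:,:,::-1]);print(n,c["K"].round(2).tolist(),c["T"].round(4).tolist())
E
```

```text
pics
{'time': 0.0, 'q': array([-1.15588649e+00,  2.64773035e-01,  1.60539437e+00,  1.73417315e-05,
        1.27368238e+00, -3.69146411e-02]), 'joint_vel': array([-0.00140701, -0.00013646,  0.00013943, -0.00047196,  0.00108783,
       -0.00094449]), 'joint_torque': array([ 6.28828875e-04, -5.15115309e+01, -3.67315328e+01, -2.40911896e-05,
        1.29407897e-02,  2.52310872e-05]), 'tool_pos': array([ 0.29440811, -0.60659415,  0.22993762]), 'tcp_rot': array([-3.05960343e+00, -7.03197574e-01,  6.40079607e-04]), 'wrist_force': array([ 0.18652116,  0.31668832, -0.28423025]), 'torque': array([0.06356178, 0.0020961 , 0.02886572]), 'grip_force': 0.0, 'width': 1.0002507482438068}
top [[454.03, 0.0, 320.51], [0.0, 454.03, 236.88], [0.0, 0.0, 1.0]] [[0.0538, -0.9746, 0.2176, 0.2703], [-0.9985, -0.0535, 0.0077, -0.0157], [0.0042, -0.2177, -0.976, 1.4164], [0.0, 0.0, 0.0, 1.0]]
side [[532.2, 0.0, 324.48], [0.0, 532.2, 245.02], [0.0, 0.0, 1.0]] [[0.9979, -0.0329, 0.0551, 0.5124], [-0.064, -0.4546, 0.8884, -1.2076], [-0.0042, -0.8901, -0.4557, 0.7212], [0.0, 0.0, 0.0, 1.0]]
```

View pics/top0.png

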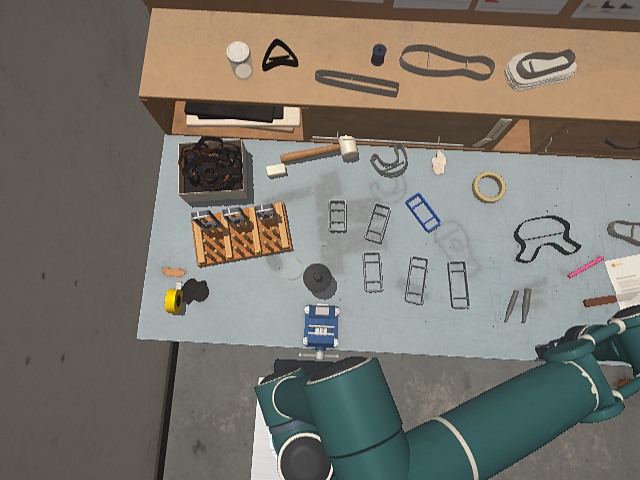

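View pics/side0.png

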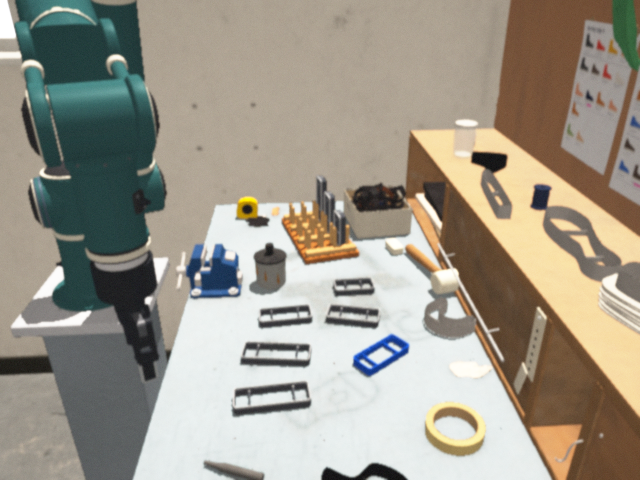

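The top view shows five grey dies, at px (338,216), (377,223), (372,272), (415,280) and (458,285). The blue look-alike is at (422,212), the rack at (243,235) and the glue pot at (318,280). In the side view the samples appear at px (321,190), (331,203) and (340,225), tallest in the leftmost bay.

```bash
cat > h.py <<'E'
import numpy as np,cv2
from scipy.spatial.transform import Rotation as Ro
from workcell import bot,cams
def cast(c,uv,z):
    d=c["T"][:3,:3]@np.linalg.inv(c["K"])@np.array([uv[0],uv[1],1.]);o=c["T"][:3,3]
    return o+d*(z-o[2])/d[2]
def proj(c,p):
    q=np.linalg.inv(c["T"])@np.append(p,1);q=c["K"]@q[:3];return q[:2]/q[2]
def rect(c,box,m,z):
    """largest contour of mask in box, cast to height z: centre, sizes, long-axis yaw deg"""
    x0,y0,x1,y1=box;k=np.zeros_like(m);k[y0:y1,x0:x1]=m[y0:y1,x0:x1]
    cs=cv2.findContours(k,cv2.RETR_EXTERNAL,cv2.CHAIN_APPROX_NONE)[0]
    ct=max(cs,key=cv2.contourArea)[:,0]
    P=np.array([cast(c,p,z)[:2] for p in ct],np.float32)*1000
    b=cv2.boxPoints(cv2.minAreaRect(P));e1,e2=b[1]-b[0],b[2]-b[1]
    l=e1 if np.hypot(*e1)>np.hypot(*e2) else e2
    a=np.degrees(np.arctan2(l[1],l[0]));a=(a+90)%180-90
    return b.mean(0).round(1),np.sort([np.hypot(*e1),np.hypot(*e2)]).round(1),round(float(a),1)
def mv(p,R):
    """target pose -> scaled shift and turn from the present reading"""
    s=bot.read_state();R0=Ro.from_rotvec(s["tcp_rot"])
    return (R0.inv().apply(np.array(p)-s["tool_pos"])/.25).round(3).tolist(),((R0.inv()*R).as_rotvec()/np.radians(45)).round(3).tolist()
E
python3 - <<'E'
from h import *
c=cams.read_camera("top");im=c["image"];hsv=cv2.cvtColor(im,cv2.COLOR_RGB2HSV)
m=((hsv[...,2]<115)).astype(np.uint8)
for n,b in dict(a=(320,190,355,242),b=(358,195,398,252),c=(354,245,392,300),d=(396,248,437,312),e=(440,252,480,316)).items():
    print(n,rect(c,b,m,.012))
bl=((hsv[...,0]>105)&(hsv[...,0]<125)&(hsv[...,1]>150)).astype(np.uint8);print('blue',rect(c,(400,185,445,240),bl,.012))
r=((hsv[...,0]<22)&(hsv[...,1]>110)&(hsv[...,2]>90)).astype(np.uint8)
print('rack',rect(c,(180,185,300,275),r,.018)); print('glue top',cast(c,(319,276),.113))
x=cv2.resize(im[185:285,170:310],None,fx=5.7,fy=5.7,interpolation=cv2.INTER_CUBIC);cv2.imwrite("pics/rack.png",x[:,:,::-1])
E
```

```text
a (array([660. , -53.6], dtype=float32), array([45.2, 89.9], dtype=float32), 2.8)
b (array([ 638.3, -183.4], dtype=float32), array([ 58.7, 123.8], dtype=float32), -14.1)
c (array([ 499.4, -170.3], dtype=float32), array([47.6, 83.8], dtype=float32), 5.2)
d (array([ 461.8, -309.1], dtype=float32), array([ 58.8, 145.2], dtype=float32), -7.3)
e (array([ 459.8, -442.7], dtype=float32), array([ 47.2, 134.6], dtype=float32), 4.4)
blue (array([ 684.5, -327.7], dtype=float32), array([ 57.9, 122.5], dtype=float32), 36.9)
rack (array([580.2, 247.1], dtype=float32), array([159.7, 297.9], dtype=float32), -76.3)
glue top [ 0.44516137 -0.00733628  0.113     ]
```

View pics/rack.png

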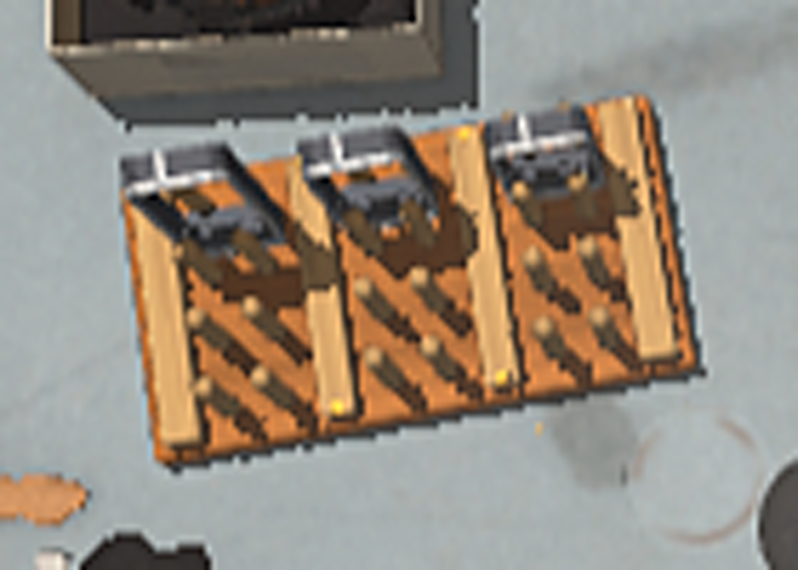

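The crop shows the three bays with samples at the back. The crop corners of the board are front-left (160,465), front-right (700,372) and back-right (650,97).

```bash
python3 - <<'E'
from h import *
c=cams.read_camera("top");im=c["image"];s=cams.read_camera("side")
f=lambda u,v:(u/5.7+170-.4,v/5.7+185-.4)
C={k:cast(c,f(*p),.018) for k,p in dict(fl=(163,458),fr=(698,368),br=(650,97)).items()}
for k,v in C.items():print(k,v.round(4))
d=C['fl']-C['fr'];print('yaw',np.degrees(np.arctan2(d[1],d[0]))-90,np.linalg.norm(d)); d=C['br']-C['fr'];print(np.degrees(np.arctan2(d[1],d[0])),np.linalg.norm(d),'centre',(C['fl']+C['br'])/2)
# dowel tips (front row, second row) z=.083
for p in [(205,382),(260,375),(374,354),(430,345),(545,325),(601,314),(195,317),(250,306),(364,286),(420,276),(534,255),(590,245)]:print((cast(c,f(*p),.081)[:2]*1000).round(1),end=' ')
hsv=cv2.cvtColor(im,cv2.COLOR_RGB2HSV);print()
print(im[268,350],im[300,400]); 
x=im[190:315,325:480];cv2.imwrite("pics/dies.png",cv2.resize(x,None,fx=5,fy=4.8*1,interpolation=cv2.INTER_CUBIC)[:600,:,::-1])
x=s["image"][165:270,270:380];cv2.imwrite("pics/srack.png",cv2.resize(x,None,fx=5,fy=5,interpolation=cv2.INTER_CUBIC)[:,:,::-1])
E
```

```text
fl [0.472  0.3702 0.018 ]
fr [0.5378 0.0823 0.018 ]
br [0.6914 0.1197 0.018 ]
yaw 12.877917548851201 0.29538177625452705
13.708090104539727 0.1581232813787468 centre [0.58168076 0.24497036 0.018     ]
[504.2 335.4] [509.5 307. ] [523.9 248.4] [530.3 219.4] [544.4 159.9] [551.9 130.9] [538.6 344.4] [546.1 316.1] [560.2 257.1] [567.2 228.1] [581.9 168.8] [589.  139.6] 
[161 169 169] [165 173 173]
```

View pics/dies.png

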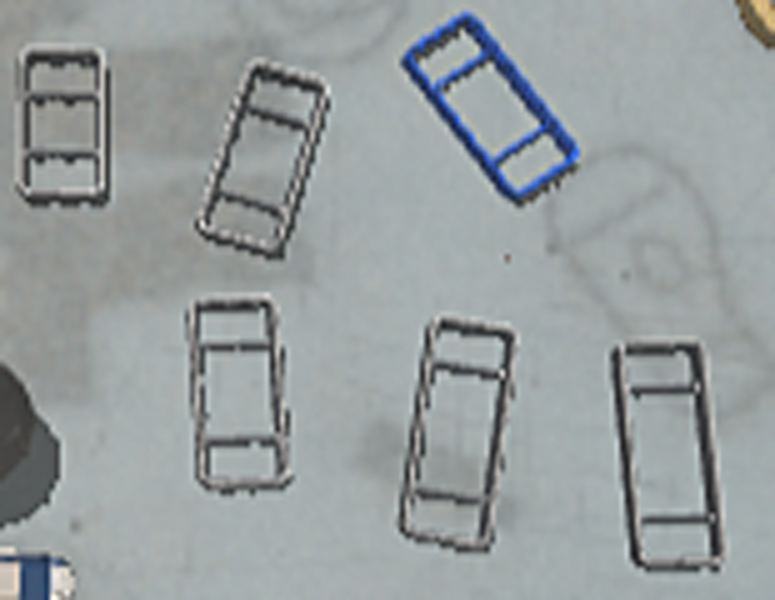

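View pics/srack.png

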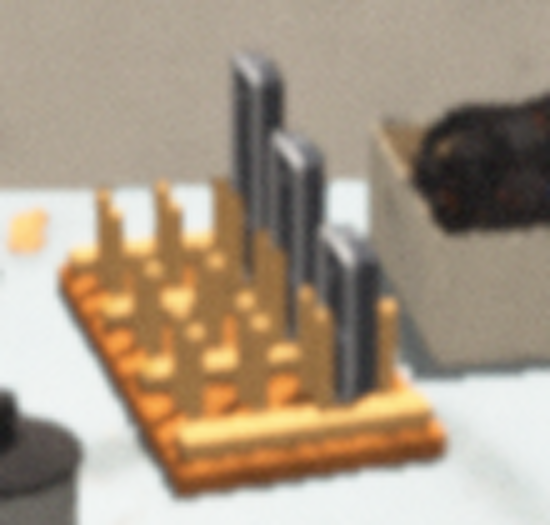

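The die crop shows a with three crossbars' spacing like a short, b and c medium-sized, d and e long. The side crop has the tallest sample in the far bay (+y) and the shortest in the near bay (-y).

```bash
cat >> h.py <<'E'
def hullrect(c,box,z,thr=130):
    im=c["image"];x0,y0,x1,y1=box
    g=cv2.cvtColor(im,cv2.COLOR_RGB2GRAY)[y0:y1,x0:x1]
    m=(g<thr).astype(np.uint8);m=cv2.morphologyEx(m,cv2.MORPH_CLOSE,np.ones((5,5)))
    n,l,st,_=cv2.connectedComponentsWithStats(m);ys,xs=np.nonzero(np.isin(l,[i for i in range(1,n) if st[i,4]>25]))
    P=np.array([cast(c,(x+x0,y+y0),z)[:2] for x,y in zip(xs,ys)],np.float32)*1000
    b=cv2.boxPoints(cv2.minAreaRect(P));e1,e2=b[1]-b[0],b[2]-b[1]
    l=e1 if np.hypot(*e1)>np.hypot(*e2) else e2
    a=np.degrees(np.arctan2(l[1],l[0]));a=(a+90)%180-90
    return b.mean(0).round(1),np.sort([np.hypot(*e1),np.hypot(*e2)]).round(1),round(float(a),1)
E
python3 - <<'E'
from h import *
c=cams.read_camera("top")
for t in(120,135):
  for n,b in dict(a=(322,192,354,240),b=(360,195,396,248),c=(358,248,390,298),d=(400,250,434,310),e=(442,252,476,314)).items(): print(t,n,*hullrect(c,b,.012,t))
W=np.array([[504.2,335.4],[509.5,307.],[523.9,248.4],[530.3,219.4],[544.4,159.9],[551.9,130.9],[538.6,344.4],[546.1,316.1],[560.2,257.1],[567.2,228.1],[581.9,168.8],[589.,139.6]])
L=np.array([[x,b+s] for x in(-57,-19) for b in(90,0,-90) for s in(15,-15)],float)
lm,wm=L.mean(0),W.mean(0);R=Ro.align_vectors(np.c_[W-wm,np.zeros(12)],np.c_[L-lm,np.zeros(12)])[0];R2=R.as_matrix()[:2,:2]
o=wm-R2@lm;print('rack',o,R.as_euler('zyx',True)[0],np.abs(W-(L@R2.T+o)).max(0))
for b in(90,0,-90):
  print(b,[(o+R2@[x,b]).round(1).tolist() for x in(38,0,-38)])
# sample short top centre check from picture crop (545,130)
f=lambda u,v:(u/5.7+170-.4,v/5.7+185-.4)
print(cast(c,f(540,130),.118)[:2],cast(c,f(172,172),.162)[:2])
E
```

```text
120 a [653.5 -53.9] [ 58.  102.9] 2.9
120 b [ 638.9 -183.6] [ 58.7 124.9] -14.0
120 c [ 479.7 -172.1] [ 58.7 123.6] 5.5
120 d [ 462.3 -309.2] [ 58.8 146.4] -7.3
120 e [ 454.9 -438.1] [ 57.5 144.4] 5.0
135 a [653.5 -53.9] [ 58.  109.5] 2.9
135 b [ 638.7 -182.7] [ 61.1 130.1] -13.4
135 c [ 481.1 -171.8] [ 59.  126.5] 5.8
135 d [ 462.5 -309. ] [ 59.2 146.7] -7.3
135 e [ 456.4 -437.8] [ 57.9 147.3] 5.0
rack [582.55157733 246.78958869] 13.490176767683405 [1.57004689 0.81196092]
90 [[598.5, 343.2], [561.6, 334.3], [524.6, 325.4]]
0 [[619.5, 255.7], [582.6, 246.8], [545.6, 237.9]]
-90 [[640.5, 168.1], [603.5, 159.3], [566.6, 150.4]]
[0.64024426 0.16600177] [0.59572095 0.34225312]
```

```bash
cat >> h.py <<'E'
A=20.; RK=np.array([.5826,.2468]); RY=13.5
D=dict(a=(.6535,-.0539,2.9,.100,-.09,0),b=(.6389,-.1836,-14.,.122,0,0),c=(.4797,-.1721,5.5,.122,0,-.038),d=(.4623,-.3092,-7.3,.144,.09,0),e=(.4549,-.4381,5.,.144,.09,-.038))
OFF=.02; GB=.0069   # grip is OFF beyond the die's middle, GB behind the TCP
def rot(yaw,b): return Ro.from_euler('z',yaw,degrees=True)*Ro.from_euler('y',b,degrees=True)*Ro.from_matrix(np.diag([1,-1,-1.]))
def pick(n,up=0.):
    x,y,w,*_=D[n];R=rot(w,A);u=np.array([np.cos(np.radians(w)),np.sin(np.radians(w)),0])
    return np.array([x,y,.0095])+OFF*u+GB*R.apply([0,0,1])+[0,0,up],R
def place(n,up=0.,b=None,dx=0,dy=0):
    *_,L,by,px=D[n];R=rot(RY,A-90 if b is None else b);q=Ro.from_euler('z',RY,degrees=True).apply([px+dx,by+dy,0])
    return np.append(RK+q[:2],.018+L/2+OFF+up)+GB*rot(RY,A-90).apply([0,0,1]),R
def plan(*ps):
    s=bot.read_state();print('now',s["tool_pos"].round(4),'t',round(s["time"],1),'F',s["wrist_force"].round(1),'w',round(s["width"]*85,1),'q',s["q"].round(2))
    for p,R in ps:print([x for x in mv(p,R)],(np.array(p)).round(3))
E
python3 -c "
from h import *
plan(pick('e',.1),pick('e',.03),pick('e'))"
```

```text
now [ 0.2946 -0.6071  0.2308] t 0.3 F [-0.2 -0.2  0.9] w 85.1 q [-1.16  0.26  1.6  -0.    1.27 -0.04]
[[0.938, -0.302, 0.511], [0.08, -0.439, 0.46]] [ 0.472 -0.437  0.103]
[[0.938, -0.302, 0.791], [0.08, -0.439, 0.46]] [ 0.472 -0.437  0.033]
[[0.938, -0.302, 0.911], [0.08, -0.439, 0.46]] [ 0.472 -0.437  0.003]
```

Emit:
{"op": "play_rows", "data": {
  "rows": [
    [[0.94,-0.3,0.51],[0.08,-0.44,0.46]],
    [[0.94,-0.3,0.51],[0.08,-0.44,0.46]],
    [[0.94,-0.3,0.51],[0.08,-0.44,0.46]],
    [[0.94,-0.3,0.51],[0.08,-0.44,0.46]],
    [[0.94,-0.3,0.51],[0.08,-0.44,0.46]],
    [[0.94,-0.3,0.51],[0.08,-0.44,0.46]],
    [[0.94,-0.3,0.51],[0.08,-0.44,0.46]],
    [[0.94,-0.3,0.51],[0.08,-0.44,0.46]],
    [[0.94,-0.3,0.51],[0.08,-0.44,0.46]],
    [[0.94,-0.3,0.51],[0.08,-0.44,0.46]]
  ],
  "claw": 0.76,
  "newtons": 80
}}

```text
time: 1.13
tool_pos: [0.4734, -0.4373, 0.1037]
tcp_rot: [3.074, 0.135, -0.544]
wrist_force: [0.3, 0.3, 0.2]
width: 0.88
grip_force: 0.0
```

```bash
python3 -c "
from h import *
plan(pick('e',.03),pick('e'))
c=cams.read_camera('side');x=c['image'][230:430,200:400];cv2.imwrite('pics/p1.png',cv2.resize(x,None,fx=3,fy=3)[:,:,::-1])"
```

```text
now [ 0.4734 -0.4373  0.1037] t 1.1 F [0.3 0.3 0.2] w 74.8 q [-0.66  0.48  1.6  -0.24  1.33  0.91]
[[0.094, -0.004, 0.267], [0.002, 0.001, 0.001]] [ 0.472 -0.437  0.033]
[[0.135, -0.004, 0.38], [0.002, 0.001, 0.001]] [ 0.472 -0.437  0.003]
```

View pics/p1.png

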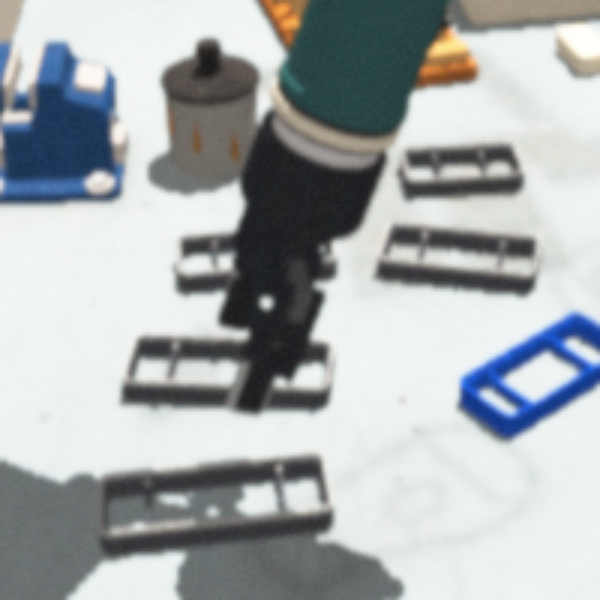

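The tool is above die e, tilted back as planned. Now I descend and grip.

Emit:
{"op": "play_rows", "data": {
  "rows": [
    [[0.04,0,0.1],[0,0,0]],
    [[0.08,0,0.2],[0,0,0]],
    [[0.1,0,0.28],[0,0,0]],
    [[0.12,0,0.33],[0,0,0]],
    [[0.13,0,0.36],[0,0,0]],
    [[0.135,-0.005,0.38],[0,0,0]],
    [[0.135,-0.005,0.38],[0,0,0]]
  ]
}}

```text
time: 1.77
tool_pos: [0.4719, -0.4365, 0.0029]
tcp_rot: [3.076, 0.132, -0.543]
wrist_force: [0.0, -0.1, -0.4]
width: 0.883
grip_force: 0.0
```

Emit:
{"op": "play_rows", "data": {
  "rows": [
    [[0,0,0],[0,0,0]],
    [[0,0,0],[0,0,0]],
    [[0,0,0],[0,0,0]],
    [[0,0,0],[0,0,0]],
    [[0,0,0],[0,0,0]],
    [[0,0,0],[0,0,0]]
  ],
  "claw": 0.0,
  "newtons": 80
}}

```text
time: 2.27
tool_pos: [0.4742, -0.4373, 0.0051]
tcp_rot: [3.073, 0.133, -0.537]
wrist_force: [2.9, -0.4, 6.1]
width: 0.607
grip_force: 86.2
```

```bash
python3 -c "
from h import *
plan(pick('e',.05),(pick('e',.25)[0],rot(8,-24)))"
```

```text
now [ 0.4742 -0.4373  0.0051] t 2.3 F [ 2.9 -0.4  6.1] w 51.6 q [-0.66  0.58  1.65 -0.25  1.18  0.96]
[[-0.071, -0.003, -0.178], [0.005, -0.003, -0.002]] [ 0.472 -0.437  0.053]
[[-0.343, 0.0, -0.93], [0.007, 0.974, -0.068]] [ 0.472 -0.437  0.253]
```

Emit:
{"op": "play_rows", "data": {
  "rows": [
    [[-0.04,0,-0.1],[0,0,0]],
    [[-0.07,0,-0.2],[0,0,0]],
    [[-0.12,0,-0.33],[0,0,0]],
    [[-0.18,0,-0.48],[0,0.1,0]],
    [[-0.23,0,-0.63],[0,0.2,0]],
    [[-0.28,0,-0.78],[0,0.3,0]],
    [[-0.34,0,-0.92],[0,0.4,0]],
    [[-0.34,0,-0.93],[0,0.5,0]],
    [[-0.34,0,-0.93],[0,0.6,0]],
    [[-0.34,0,-0.93],[0,0.7,0]],
    [[-0.34,0,-0.93],[0,0.8,0]],
    [[-0.34,0,-0.93],[0,0.9,0]],
    [[-0.34,0,-0.93],[0,0.97,0]],
    [[-0.34,0,-0.93],[0,0.97,0]]
  ]
}}

```text
time: 3.43
tool_pos: [0.4692, -0.4348, 0.248]
tcp_rot: [-3.053, -0.129, -0.636]
wrist_force: [-0.5, -0.7, -3.6]
width: 0.607
grip_force: 85.1
```

```bash
sed -i "s/^D=dict.*/D=dict(a=(.6535,-.0539,2.9,.100,-.09,0),b=(.6389,-.1836,-14.,.122,0,0),c=(.4797,-.1721,5.5,.122,0,-.038),d=(.4623,-.3092,-7.3,.144,.09,-.038),e=(.4549,-.4381,5.,.144,.09,0))/;s/GB=.0069/GB=.0045/" h.py; python3 -c "
from h import *
q=place('e',.16)[0]
plan((q+[-.08,-.45,0],rot(10,-68)),(q+[-.1,-.25,0],rot(13.5,-70)),place('e',.16),place('e',0))"
```

```text
now [ 0.4692 -0.4348  0.248 ] t 3.4 F [-0.5 -0.7 -3.6] w 51.6 q [-0.98  0.05  1.87  0.42  1.05  0.33]
[[0.191, -1.27, -0.002], [0.081, 0.987, -0.084]] [ 0.486 -0.115  0.268]
[[0.18, -2.074, -0.005], [0.141, 1.03, -0.138]] [0.466 0.085 0.268]
[[0.622, -3.037, 0.191], [0.141, 1.03, -0.138]] [0.566 0.335 0.268]
[[0.366, -3.035, 0.777], [0.141, 1.03, -0.138]] [0.566 0.335 0.108]
```

Emit:
{"op": "play_rows", "data": {
  "rows": [
    [[0.02,-0.1,0],[0.01,0.1,-0.01]],
    [[0.03,-0.2,0],[0.02,0.2,-0.02]],
    [[0.05,-0.3,0],[0.02,0.3,-0.02]],
    [[0.06,-0.4,0],[0.03,0.4,-0.03]],
    [[0.08,-0.5,0],[0.04,0.5,-0.04]],
    [[0.09,-0.6,0],[0.05,0.6,-0.05]],
    [[0.11,-0.7,0],[0.06,0.7,-0.06]],
    [[0.12,-0.8,0],[0.06,0.8,-0.06]],
    [[0.14,-0.9,0],[0.07,0.9,-0.07]],
    [[0.15,-1,0],[0.08,0.99,-0.08]],
    [[0.15,-1,0],[0.08,0.99,-0.08]]
  ]
}}

```text
time: 4.35
tool_pos: [0.4821, -0.1767, 0.2594]
tcp_rot: [-2.511, -0.221, -1.692]
wrist_force: [-0.9, 0.9, -5.4]
width: 0.607
grip_force: 85.4
```

```bash
python3 -c "
from h import *
q=place('e',.16)[0]
plan((q+[-.1,-.3,0],rot(13.5,-70)),(q+[-.05,-.1,0],rot(13.5,-70)),place('e',.16),place('e',0))"
```

```text
now [ 0.4821 -0.1767  0.2594] t 4.3 F [-0.9  0.9 -5.4] w 51.6 q [-1.05 -0.32  2.55  1.45  1.07 -0.56]
[[0.061, -0.846, 0.069], [0.063, 0.044, -0.033]] [0.466 0.035 0.268]
[[0.184, -1.598, 0.386], [0.063, 0.044, -0.033]] [0.516 0.235 0.268]
[[0.283, -1.955, 0.636], [0.063, 0.044, -0.033]] [0.566 0.335 0.268]
[[-0.311, -1.951, 0.876], [0.063, 0.044, -0.033]] [0.566 0.335 0.108]
```

```bash
python3 -c "
from h import *
R=rot(13.5,-70)
plan(([.6,-.14,.27],R),([.6,.05,.27],R),([.58,.2,.27],R))"
```

```text
now [ 0.4821 -0.1767  0.2594] t 4.3 F [-0.9  0.9 -5.4] w 51.6 q [-1.05 -0.32  2.55  1.45  1.07 -0.56]
[[0.223, -0.06, 0.439], [0.063, 0.044, -0.033]] [ 0.6  -0.14  0.27]
[[0.269, -0.808, 0.567], [0.063, 0.044, -0.033]] [0.6  0.05 0.27]
[[0.277, -1.413, 0.595], [0.063, 0.044, -0.033]] [0.58 0.2  0.27]
```

Emit:
{"op": "play_rows", "data": {
  "rows": [
    [[0.06,-0.02,0.11],[0.02,0.01,-0.01]],
    [[0.11,-0.03,0.22],[0.03,0.02,-0.02]],
    [[0.17,-0.05,0.33],[0.05,0.03,-0.03]],
    [[0.22,-0.06,0.44],[0.06,0.04,-0.03]],
    [[0.23,-0.16,0.46],[0.06,0.04,-0.03]],
    [[0.24,-0.26,0.47],[0.06,0.04,-0.03]],
    [[0.24,-0.36,0.49],[0.06,0.04,-0.03]],
    [[0.25,-0.46,0.51],[0.06,0.04,-0.03]],
    [[0.25,-0.56,0.52],[0.06,0.04,-0.03]],
    [[0.26,-0.66,0.54],[0.06,0.04,-0.03]],
    [[0.27,-0.76,0.56],[0.06,0.04,-0.03]],
    [[0.27,-0.86,0.57],[0.06,0.04,-0.03]],
    [[0.27,-0.96,0.58],[0.06,0.04,-0.03]],
    [[0.27,-0.96,0.58],[0.06,0.04,-0.03]]
  ]
}}

```text
time: 5.52
tool_pos: [0.5995, 0.0858, 0.2733]
tcp_rot: [-2.456, -0.294, -1.72]
wrist_force: [-0.7, 0.5, -2.8]
width: 0.608
grip_force: 88.6
```

```bash
python3 -c "
from h import *
plan(([.58,.2,.27],rot(13.5,-70)),place('e',.16),place('e',.08),place('e',0))"
```

```text
now [0.5995 0.0858 0.2733] t 5.5 F [-0.7  0.5 -2.8] w 51.7 q [-0.05 -0.34  2.56  2.37  0.38 -0.95]
[[0.001, -0.463, 0.032], [0.005, 0.001, 0.007]] [0.58 0.2  0.27]
[[0.022, -1.002, 0.098], [0.005, 0.001, 0.007]] [0.566 0.335 0.268]
[[-0.279, -1.004, 0.208], [0.005, 0.001, 0.007]] [0.566 0.335 0.188]
[[-0.579, -1.007, 0.317], [0.005, 0.001, 0.007]] [0.566 0.335 0.108]
```

Emit:
{"op": "play_rows", "data": {
  "rows": [
    [[0,-0.1,0.01],[0,0,0]],
    [[0,-0.2,0.02],[0,0,0]],
    [[0.01,-0.3,0.03],[0,0,0]],
    [[0.01,-0.4,0.04],[0,0,0]],
    [[0.01,-0.5,0.05],[0,0,0.01]],
    [[0.01,-0.6,0.06],[0,0,0.01]],
    [[0.02,-0.7,0.07],[0,0,0.01]],
    [[0.02,-0.8,0.08],[0,0,0.01]],
    [[0.02,-0.9,0.09],[0,0,0.01]],
    [[0.02,-0.97,0.1],[0,0,0.01]],
    [[0.02,-1,0.1],[0,0,0.01]],
    [[0.02,-1,0.1],[0,0,0.01]]
  ]
}}

```text
time: 6.52
tool_pos: [0.5686, 0.3339, 0.2682]
tcp_rot: [-2.454, -0.281, -1.718]
wrist_force: [0.4, -0.3, -3.1]
width: 0.604
grip_force: 88.6
```

```bash
python3 -c "
from h import *
plan(place('e',.16),place('e',.08),place('e',0))
a=cams.read_camera('side')['image'][100:300,220:420];b=cams.read_camera('top')['image'][130:330,150:350]
cv2.imwrite('pics/p2.png',cv2.resize(np.hstack([a,b]),None,fx=2,fy=2)[:,:,::-1])"
```

```text
now [0.5686 0.3339 0.2682] t 6.5 F [ 0.4 -0.3 -3.1] w 51.4 q [ 0.73 -0.13  2.42  4.16  0.56 -2.32]
[[-0.002, -0.008, -0.01], [0.007, -0.0, -0.005]] [0.566 0.335 0.268]
[[-0.303, -0.008, 0.1], [0.007, -0.0, -0.005]] [0.566 0.335 0.188]
[[-0.604, -0.007, 0.209], [0.007, -0.0, -0.005]] [0.566 0.335 0.108]
```

View pics/p2.png

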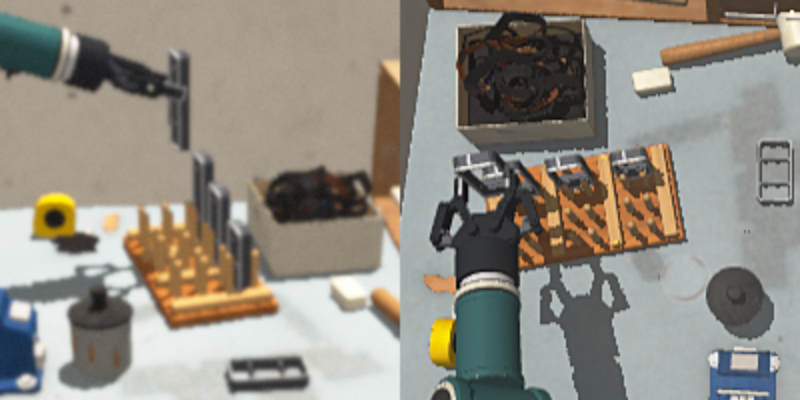

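The die is held upright over the left bay. Next I check its top and bottom ends against expected pixels.

```bash
python3 -c "
from h import *
s=cams.read_camera('side');t=cams.read_camera('top')
p=place('e')[0]; z0=.018+.16
q=Ro.from_euler('z',RY,degrees=True)
for n,c,(x0,y0) in (('side',s,(220,100)),('top',t,(150,130))):
  for zz in (z0,z0+.144):
    for dy in(-.027,.027):
      v=np.append(RK,0)+q.apply([0,.09+dy,0]);v[2]=zz;print(n,zz,dy,((proj(c,v)-[x0,y0])).round(1),end=' ')
  print()
cr=np.hstack([s['image'][115:185,290:330],t['image'][190:260,165:225]]);cv2.imwrite('pics/p3.png',cv2.resize(cr,None,fx=8,fy=8,interpolation=cv2.INTER_CUBIC)[:,:,::-1])"
```

```text
side 0.178 -0.027 [91.3 75.9] side 0.178 0.027 [86.5 70.3] side 0.32199999999999995 -0.027 [90.6 28.4] side 0.32199999999999995 0.027 [85.6 23.9] 
top 0.178 -0.027 [59.3 93.5] top 0.178 0.027 [40.2 96.8] top 0.32199999999999995 -0.027 [45.8 79.3] top 0.32199999999999995 0.027 [24.3 83. ]
```

View pics/p3.png

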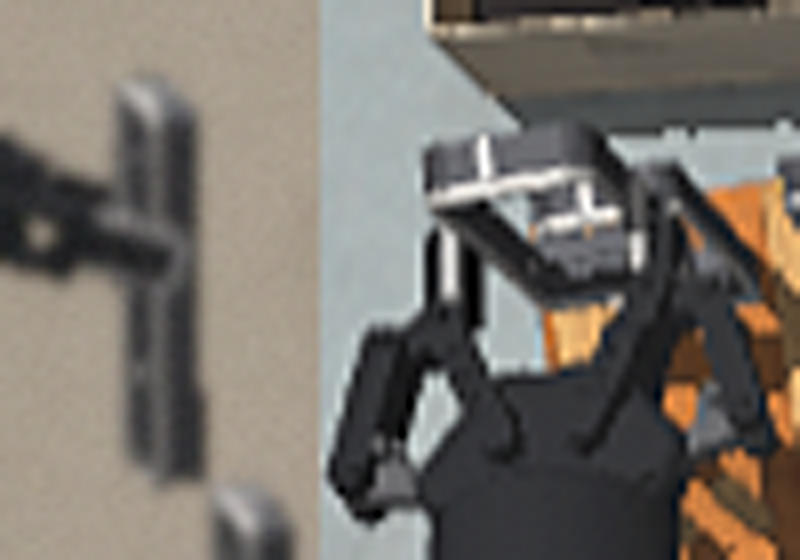

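```bash
python3 -c "
from h import *
t=cams.read_camera('top')
q=Ro.from_euler('z',-RY,degrees=True)
for n,z,p in (('topFL',.322,(435,205)),('topBL',.322,(425,150)),('topBR',.322,(600,125)),('topFR',.322,(585,172)),('botFL?',.178,(545,300)),('botFR?',.178,(640,265))):
  w=cast(t,((p[0]-320)/8+165-.44,p[1]/8+190-.44),z);w[:2]-=RK;print(n,(q.apply(w)*1000).round(1))
"
```

```text
topFL [ -7.7 106.2 322. ]
topBL [ 10.6 107.3 322. ]
topBR [  8.9  52.5 322. ]
topFR [ -5.5  59.  322. ]
botFL? [ -2.  110.2 178. ]
botFR? [  4.6  75.9 178. ]
```

Emit:
{"op": "play_rows", "data": {
  "rows": [
    [[-0.04,-0.01,0],[0,0,-0.03]],
    [[-0.09,-0.02,0.02],[0,0,-0.06]],
    [[-0.14,-0.02,0.03],[0,0,-0.08]],
    [[-0.19,-0.02,0.05],[0,0,-0.08]],
    [[-0.24,-0.02,0.07],[0,0,-0.08]],
    [[-0.28,-0.02,0.09],[0,0,-0.08]],
    [[-0.3,-0.02,0.1],[0,0,-0.08]],
    [[-0.3,-0.02,0.1],[0,0,-0.08]],
    [[-0.3,-0.02,0.1],[0,0,-0.08]]
  ]
}}

```text
time: 7.52
tool_pos: [0.566, 0.333, 0.1884]
tcp_rot: [-2.477, -0.357, -1.745]
wrist_force: [-0.6, 0.1, -1.7]
width: 0.605
grip_force: 88.5
```

```bash
python3 -c "
from h import *
plan(place('e',.08,dy=.003),place('e',.04,dy=.003),place('e',0.002,dy=.003))"
```

```text
now [0.566  0.333  0.1884] t 7.5 F [-0.6  0.1 -1.7] w 51.4 q [ 0.74  0.04  2.46  3.95  0.71 -2.11]
[[0.002, -0.021, 0.001], [0.016, 0.001, 0.076]] [0.565 0.338 0.188]
[[-0.148, -0.031, 0.055], [0.016, 0.001, 0.076]] [0.565 0.338 0.148]
[[-0.291, -0.04, 0.108], [0.016, 0.001, 0.076]] [0.565 0.338 0.11 ]
```

Emit:
{"op": "play_rows", "data": {
  "rows": [
    [[-0.02,-0.02,0.01],[0.01,0,0]],
    [[-0.05,-0.02,0.02],[0.01,0,0]],
    [[-0.08,-0.03,0.03],[0.02,0,0]],
    [[-0.11,-0.03,0.04],[0.02,0,0]],
    [[-0.14,-0.03,0.05],[0.02,0,0]],
    [[-0.17,-0.03,0.06],[0.02,0,0]],
    [[-0.2,-0.03,0.07],[0.02,0,0]],
    [[-0.23,-0.04,0.08],[0.02,0,0]],
    [[-0.25,-0.04,0.09],[0.02,0,0]],
    [[-0.27,-0.04,0.1],[0.02,0,0]],
    [[-0.29,-0.04,0.11],[0.02,0,0]],
    [[-0.29,-0.04,0.11],[0.02,0,0]]
  ]
}}

```text
time: 8.52
tool_pos: [0.5652, 0.3389, 0.1092]
tcp_rot: [-2.467, -0.37, -1.734]
wrist_force: [-0.1, -1.0, -3.0]
width: 0.608
grip_force: 88.6
```

```bash
python3 -c "
from h import *
plan(place('e',0.00,dy=.003))
s=cams.read_camera('side');t=cams.read_camera('top')
cr=np.hstack([s['image'][145:255,280:380],t['image'][180:290,165:265]]);cv2.imwrite('pics/p4.png',cv2.resize(cr,None,fx=4,fy=4,interpolation=cv2.INTER_CUBIC)[:,:,::-1])"
```

```text
now [0.5652 0.3389 0.1092] t 8.5 F [-0.1 -1.  -3. ] w 51.6 q [ 0.74  0.26  2.46  3.78  0.86 -1.89]
[[-0.003, 0.002, -0.0], [-0.005, 0.004, 0.076]] [0.565 0.338 0.108]
```

View pics/p4.png

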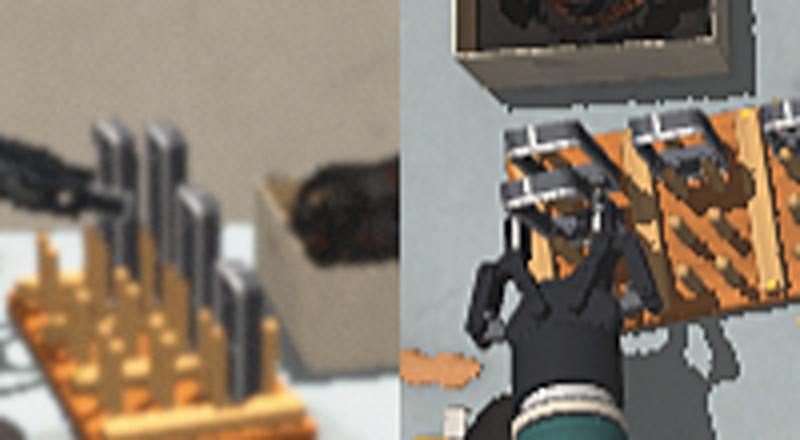

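Die e is inside its place with its top level with the sample beside it. Set down, release and back out.

Emit:
{"op": "play_rows", "data": {
  "rows": [
    [[-0.004,0,0.001],[0,0,0]],
    [[-0.008,0,0.003],[0,0,0]],
    [[-0.008,0,0.003],[0,0,0]]
  ]
}}

```text
time: 8.87
tool_pos: [0.5656, 0.3392, 0.109]
tcp_rot: [-2.464, -0.369, -1.736]
wrist_force: [0.1, -0.3, -3.0]
width: 0.606
grip_force: 88.6
```

Emit:
{"op": "play_rows", "data": {
  "rows": [
    [[0,0,0],[0,0,0]],
    [[0,0,0],[0,0,0]],
    [[0,0,0],[0,0,0]],
    [[0,0,-0.05],[0,0,0]],
    [[0,0,-0.12],[0,0,0]],
    [[0,0,-0.2],[0,0,0]],
    [[0,0,-0.3],[0,0,0]],
    [[0,0,-0.3],[0,0,0]]
  ],
  "claw": 0.6
}}

```text
time: 9.53
tool_pos: [0.4994, 0.3273, 0.1381]
tcp_rot: [-2.46, -0.365, -1.74]
wrist_force: [0.0, 0.1, 0.1]
width: 0.8
grip_force: 0.0
```

```bash
python3 -c "
from h import *
plan(([.5,.25,.3],rot(8,-40)),([.46,0,.3],rot(0,-10)),pick('d',.1))
t=cams.read_camera('top');f=lambda p:proj(t,p)
g=t['image'][180:290,165:265];cv2.imwrite('pics/p5.png',cv2.resize(g,None,fx=4,fy=4)[:,:,::-1])
# d after e left (any nudge?)
for n,b in dict(c=(358,248,390,298),d=(400,250,434,310)).items(): print(n,*hullrect(t,b,.012,120))
"
```

```text
now [0.4994 0.3273 0.1381] t 9.5 F [0.  0.1 0.1] w 68.0 q [ 0.86  0.1   2.57  3.94  0.86 -1.98]
[[0.568, 0.333, -0.286], [-0.088, -0.673, 0.142]] [0.5  0.25 0.3 ]
[[0.384, 1.257, -0.656], [-0.17, -1.337, 0.308]] [0.46 0.   0.3 ]
[[-0.489, 2.441, -0.595], [-0.166, -1.989, 0.525]] [ 0.481 -0.312  0.105]
c [ 479.7 -172.1] [ 58.7 123.6] 5.5
d [ 462.3 -309.2] [ 58.8 146.4] -7.3
```

Emit:
{"op": "play_rows", "data": {
  "rows": [
    [[0.12,0.02,-0.06],[-0.02,-0.13,0.03]],
    [[0.24,0.05,-0.12],[-0.04,-0.27,0.06]],
    [[0.36,0.12,-0.18],[-0.05,-0.4,0.08]],
    [[0.48,0.2,-0.24],[-0.07,-0.54,0.11]],
    [[0.56,0.28,-0.28],[-0.09,-0.67,0.14]],
    [[0.57,0.33,-0.29],[-0.09,-0.67,0.14]],
    [[0.57,0.33,-0.29],[-0.09,-0.67,0.14]],
    [[0.57,0.33,-0.29],[-0.09,-0.67,0.14]]
  ],
  "claw": 0.76
}}

```text
time: 10.25
tool_pos: [0.5313, 0.255, 0.1039]
tcp_rot: [-2.771, -0.177, -1.209]
wrist_force: [-0.2, -0.3, 0.6]
width: 0.88
grip_force: 0.0
```

```bash
python3 -c "
from h import *
plan(([.5,.02,.3],rot(0,-10)),pick('d',.1))
"
```

```text
now [0.5313 0.255  0.1039] t 10.2 F [-0.2 -0.3  0.6] w 74.8 q [ 0.55 -0.06  2.47  4.45  0.26 -2.55]
[[0.434, 0.864, -0.762], [-0.159, -0.823, 0.138]] [0.5  0.02 0.3 ]
[[-0.272, 2.205, -0.49], [-0.163, -1.476, 0.348]] [ 0.481 -0.312  0.105]
```

View pics/p5.png

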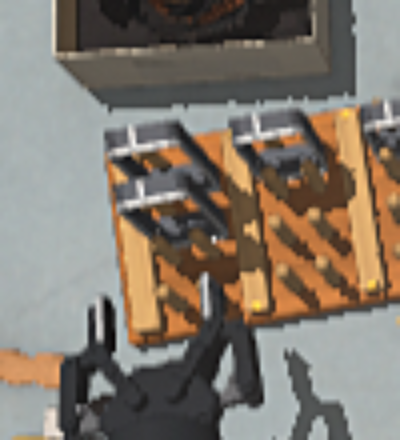

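Die e stands in its place. The wrist has wound to its limit, so I'll go back up with the original pitch and unwind by reversing the path I came in on.

```bash
python3 -c "
from h import *
plan(([.54,.28,.16],rot(13.5,-70)),([.57,.3,.27],rot(13.5,-70)))
"
```

```text
now [0.5313 0.255  0.1039] t 10.2 F [-0.2 -0.3  0.6] w 74.8 q [ 0.55 -0.06  2.47  4.45  0.26 -2.55]
[[0.195, -0.106, -0.112], [0.053, 0.499, -0.118]] [0.54 0.28 0.16]
[[0.604, -0.192, -0.311], [0.053, 0.499, -0.118]] [0.57 0.3  0.27]
```

Emit:
{"op": "play_rows", "data": {
  "rows": [
    [[0.1,-0.05,-0.06],[0.02,0.15,-0.04]],
    [[0.2,-0.1,-0.11],[0.05,0.35,-0.1]],
    [[0.3,-0.14,-0.16],[0.05,0.5,-0.12]],
    [[0.4,-0.16,-0.21],[0.05,0.5,-0.12]],
    [[0.5,-0.18,-0.26],[0.05,0.5,-0.12]],
    [[0.6,-0.19,-0.31],[0.05,0.5,-0.12]],
    [[0.6,-0.19,-0.31],[0.05,0.5,-0.12]],
    [[0.6,-0.19,-0.31],[0.05,0.5,-0.12]]
  ]
}}

```text
time: 10.92
tool_pos: [0.5695, 0.3017, 0.2724]
tcp_rot: [-2.446, -0.292, -1.722]
wrist_force: [-0.3, -0.5, 0.7]
width: 0.879
grip_force: 0.0
```

```bash
python3 -c "
from h import *
plan(([.6,.1,.28],rot(18,-70)),([.6,0.05,.28],rot(18,-60)),([.6,-.12,.28],rot(10,-60)))
"
```

```text
now [0.5695 0.3017 0.2724] t 10.9 F [-0.3 -0.5  0.7] w 74.7 q [ 0.66 -0.19  2.46  4.06  0.5  -2.27]
[[0.004, 0.813, -0.077], [0.093, -0.006, -0.033]] [0.6  0.1  0.28]
[[-0.012, 1.007, -0.121], [0.09, -0.229, -0.041]] [0.6  0.05 0.28]
[[-0.066, 1.668, -0.271], [-0.072, -0.229, 0.034]] [ 0.6  -0.12  0.28]
```

Emit:
{"op": "play_rows", "data": {
  "rows": [
    [[0,0.15,-0.01],[0.02,0,0]],
    [[0,0.3,-0.03],[0.04,0,-0.01]],
    [[0,0.45,-0.04],[0.05,0,-0.01]],
    [[0,0.6,-0.05],[0.06,0,-0.02]],
    [[0,0.75,-0.07],[0.08,0,-0.02]],
    [[0,0.9,-0.09],[0.09,0,-0.03]],
    [[0,1,-0.1],[0.09,0,-0.03]],
    [[0,1,-0.1],[0.09,0,-0.03]],
    [[0,1,-0.1],[0.09,0,-0.03]]
  ]
}}

```text
time: 11.67
tool_pos: [0.5991, 0.1379, 0.2845]
tcp_rot: [-2.396, -0.376, -1.7]
wrist_force: [0.1, 1.2, -0.0]
width: 0.881
grip_force: 0.0
```

```bash
python3 -c "
from h import *
plan(([.6,-.15,.28],rot(10,-60)),([.56,-.2,.25],rot(10,-30)),pick('d',.1))
"
```

```text
now [0.5991 0.1379 0.2845] t 11.7 F [ 0.1  1.2 -0. ] w 74.9 q [ 0.04 -0.33  2.54  2.4   0.38 -0.96]
[[-0.133, 1.097, -0.324], [-0.158, -0.238, 0.073]] [ 0.6  -0.15  0.28]
[[-0.317, 1.239, -0.486], [-0.137, -0.903, 0.114]] [ 0.56 -0.2   0.25]
[[-1.008, 1.566, -0.708], [-0.265, -1.98, 0.561]] [ 0.481 -0.312  0.105]
```

Emit:
{"op": "play_rows", "data": {
  "rows": [
    [[-0.02,0.15,-0.04],[0,0,0]],
    [[-0.04,0.3,-0.08],[-0.03,-0.05,0]],
    [[-0.06,0.45,-0.13],[-0.06,-0.12,0.02]],
    [[-0.08,0.6,-0.18],[-0.1,-0.25,0.05]],
    [[-0.1,0.75,-0.23],[-0.12,-0.38,0.07]],
    [[-0.12,0.9,-0.28],[-0.14,-0.5,0.09]],
    [[-0.14,1,-0.32],[-0.15,-0.65,0.1]],
    [[-0.15,1,-0.35],[-0.15,-0.8,0.1]],
    [[-0.15,1,-0.35],[-0.15,-0.9,0.11]],
    [[-0.15,1,-0.35],[-0.15,-0.9,0.11]],
    [[-0.15,1,-0.35],[-0.15,-0.9,0.11]]
  ]
}}

```text
time: 12.58
tool_pos: [0.5832, -0.1332, 0.2779]
tcp_rot: [-2.983, -0.248, -0.826]
wrist_force: [1.7, 1.2, -0.2]
width: 0.88
grip_force: 0.0
```

```bash
python3 -c "
from h import *
plan(pick('d',.1),pick('d',.0))
"
```

```text
now [ 0.5832 -0.1332  0.2779] t 12.6 F [ 1.7  1.2 -0.2] w 74.8 q [-0.43 -0.2   2.09  0.39  0.83  0.77]
[[-0.804, 0.632, 0.329], [-0.026, -1.124, 0.382]] [ 0.481 -0.312  0.105]
[[-1.01, 0.629, 0.672], [-0.026, -1.124, 0.382]] [ 0.481 -0.312  0.005]
```

Emit:
{"op": "play_rows", "data": {
  "rows": [
    [[-0.12,0.1,0.05],[0,-0.15,0.05]],
    [[-0.24,0.2,0.1],[0,-0.3,0.11]],
    [[-0.36,0.3,0.15],[-0.01,-0.45,0.16]],
    [[-0.48,0.4,0.2],[-0.02,-0.6,0.22]],
    [[-0.6,0.5,0.25],[-0.02,-0.75,0.28]],
    [[-0.7,0.58,0.3],[-0.02,-0.9,0.34]],
    [[-0.8,0.63,0.33],[-0.02,-1,0.38]],
    [[-0.8,0.63,0.33],[-0.02,-1,0.38]],
    [[-0.8,0.63,0.33],[-0.02,-1,0.38]]
  ]
}}

```text
time: 13.33
tool_pos: [0.4848, -0.3061, 0.1022]
tcp_rot: [-3.071, 0.181, 0.385]
wrist_force: [0.3, 0.4, 0.7]
width: 0.879
grip_force: 0.0
```

```bash
python3 -c "
from h import *
plan(pick('d',.05),pick('d',.0))
"
```

```text
now [ 0.4848 -0.3061  0.1022] t 13.3 F [0.3 0.4 0.7] w 74.7 q [-0.56  0.34  1.77 -0.09  1.26  1.17]
[[0.033, 0.029, 0.185], [-0.029, -0.125, 0.018]] [ 0.481 -0.312  0.055]
[[0.083, 0.034, 0.378], [-0.029, -0.125, 0.018]] [ 0.481 -0.312  0.005]
```

Emit:
{"op": "play_rows", "data": {
  "rows": [
    [[0.01,0.01,0.08],[-0.03,-0.12,0.02]],
    [[0.03,0.03,0.16],[-0.03,-0.125,0.02]],
    [[0.05,0.035,0.24],[-0.03,-0.125,0.02]],
    [[0.07,0.035,0.31],[-0.03,-0.125,0.02]],
    [[0.08,0.035,0.35],[-0.03,-0.125,0.02]],
    [[0.083,0.034,0.378],[-0.03,-0.125,0.02]],
    [[0.083,0.034,0.378],[-0.03,-0.125,0.02]],
    [[0.083,0.034,0.378],[-0.03,-0.125,0.02]]
  ]
}}

```text
time: 14.0
tool_pos: [0.4843, -0.3125, 0.0109]
tcp_rot: [-3.074, 0.197, 0.528]
wrist_force: [-0.5, -0.1, -0.1]
width: 0.882
grip_force: 0.0
```

Emit:
{"op": "play_rows", "data": {
  "rows": [
    [[0,0,0],[0,0,0]],
    [[0,0,0],[0,0,0]],
    [[0,0,0],[0,0,0]],
    [[0,0,0],[0,0,0]],
    [[0,0,0],[0,0,0]],
    [[0,0,0],[0,0,0]]
  ],
  "claw": 0.0,
  "newtons": 80
}}

```text
time: 14.5
tool_pos: [0.4856, -0.3133, 0.0122]
tcp_rot: [-3.075, 0.198, 0.525]
wrist_force: [0.3, 1.3, 6.9]
width: 0.591
grip_force: 82.3
```

```bash
python3 -c "
from h import *
plan(pick('d',.05),(np.array([.52,-.3,.26]),rot(0,-24)),([.6,-.2,.27],rot(13.5,-60)))
t=cams.read_camera('top');print(*hullrect(t,(400,280,434,312),.012,110))"
```

```text
now [ 0.4856 -0.3133  0.0122] t 14.5 F [0.3 1.3 6.9] w 50.3 q [-0.53  0.5   1.76 -0.15  1.2   1.24]
[[-0.077, -0.003, -0.156], [0.007, -0.014, -0.003]] [ 0.481 -0.312  0.055]
[[-0.207, -0.065, -0.978], [0.014, 0.963, -0.166]] [ 0.52 -0.3   0.26]
[[0.031, -0.502, -1.107], [0.181, 1.744, -0.468]] [ 0.6  -0.2   0.27]
[ 415.1 -310.5] [ 95.2 106.3] -86.9
```

The grip is about 8 mm too high, so I'll regrasp deeper.

Emit:
{"op": "play_rows", "data": {
  "rows": [
    [[0,0,0],[0,0,0]],
    [[0,0,0],[0,0,0]],
    [[0,0,0],[0,0,0]],
    [[0.004,0,0.012],[0,0,0]],
    [[0.008,0,0.025],[0,0,0]],
    [[0.008,0,0.03],[0,0,0]],
    [[0.008,0,0.03],[0,0,0]]
  ],
  "claw": 0.76
}}

```text
time: 15.13
tool_pos: [0.4826, -0.3122, 0.0012]
tcp_rot: [-3.072, 0.197, 0.532]
wrist_force: [0.6, 0.1, -0.2]
width: 0.88
grip_force: 0.0
```

Emit:
{"op": "play_rows", "data": {
  "rows": [
    [[0,0,0],[0,0,0]],
    [[0,0,0],[0,0,0]],
    [[0,0,0],[0,0,0]],
    [[0,0,0],[0,0,0]],
    [[0,0,0],[0,0,0]],
    [[0,0,0],[0,0,0]]
  ],
  "claw": 0.0
}}

```text
time: 15.63
tool_pos: [0.4841, -0.3129, 0.0025]
tcp_rot: [-3.074, 0.197, 0.528]
wrist_force: [1.4, 0.1, 1.7]
width: 0.609
grip_force: 85.6
```

```bash
python3 -c "
from h import *
plan(pick('d',.05),(np.array([.52,-.3,.26]),rot(0,-24)))
c=cams.read_camera('side');x=c['image'][280:400,200:360];cv2.imwrite('pics/p6.png',cv2.resize(x,None,fx=5,fy=5,interpolation=cv2.INTER_CUBIC)[:,:,::-1])"
```

```text
now [ 0.4841 -0.3129  0.0025] t 15.6 F [1.4 0.1 1.7] w 51.7 q [-0.53  0.51  1.76 -0.15  1.18  1.24]
[[-0.084, -0.002, -0.194], [0.006, -0.012, -0.002]] [ 0.481 -0.312  0.055]
[[-0.215, -0.064, -1.017], [0.013, 0.965, -0.166]] [ 0.52 -0.3   0.26]
```

View pics/p6.png

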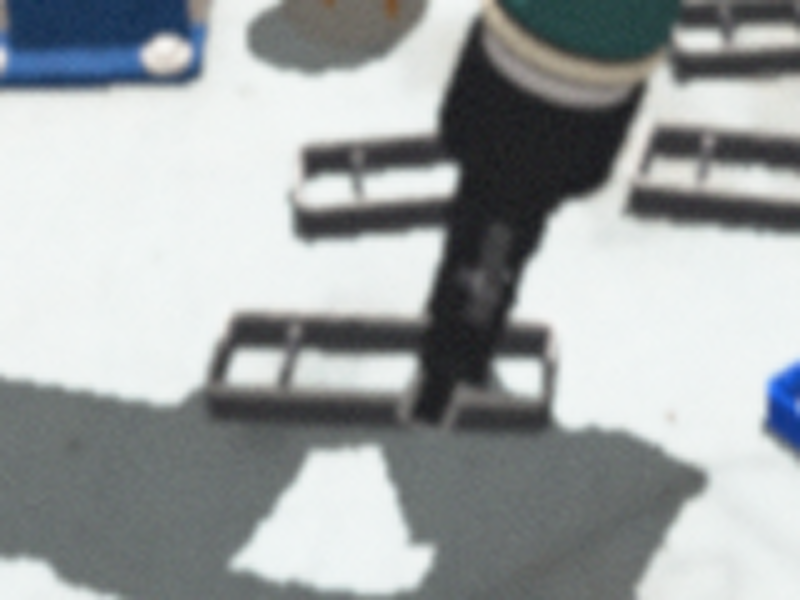

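Emit:
{"op": "play_rows", "data": {
  "rows": [
    [[-0.04,0,-0.1],[0,0,0]],
    [[-0.08,0,-0.2],[0,0,0]],
    [[-0.1,-0.01,-0.35],[0,0,0]],
    [[-0.12,-0.02,-0.5],[0,0.1,-0.02]],
    [[-0.14,-0.03,-0.65],[0,0.2,-0.04]],
    [[-0.17,-0.04,-0.8],[0,0.3,-0.06]],
    [[-0.2,-0.05,-0.95],[0,0.4,-0.08]],
    [[-0.21,-0.06,-1],[0,0.5,-0.1]],
    [[-0.21,-0.06,-1],[0,0.6,-0.11]],
    [[-0.21,-0.06,-1],[0.01,0.7,-0.12]],
    [[-0.21,-0.06,-1],[0.01,0.8,-0.14]],
    [[-0.21,-0.06,-1],[0.01,0.9,-0.16]],
    [[-0.21,-0.06,-1],[0.01,0.96,-0.17]],
    [[-0.21,-0.06,-1],[0.01,0.96,-0.17]]
  ]
}}

```text
time: 16.85
tool_pos: [0.516, -0.2995, 0.252]
tcp_rot: [-3.074, -0.002, -0.639]
wrist_force: [0.2, 0.0, -3.5]
width: 0.609
grip_force: 85.2
```

```bash
sed -i 's/GB=.0045/GB=.0069/' h.py; python3 -c "
from h import *
plan(([.6,-.12,.28],rot(13.5,-60)),([.6,.0,.28],rot(16,-70)))
"
```

```text
now [ 0.516  -0.2995  0.252 ] t 16.9 F [ 0.2  0.  -3.5] w 51.8 q [-0.72 -0.1   2.01  0.33  0.94  0.69]
[[0.354, -0.718, 0.033], [0.2, 0.807, -0.227]] [ 0.6  -0.12  0.28]
[[0.354, -1.198, 0.034], [0.263, 1.026, -0.25]] [0.6  0.   0.28]
```

Emit:
{"op": "play_rows", "data": {
  "rows": [
    [[0.05,-0.1,0],[0.03,0.1,-0.03]],
    [[0.1,-0.2,0.01],[0.05,0.2,-0.05]],
    [[0.15,-0.3,0.01],[0.08,0.3,-0.08]],
    [[0.2,-0.4,0.02],[0.1,0.4,-0.11]],
    [[0.25,-0.5,0.02],[0.13,0.5,-0.14]],
    [[0.3,-0.6,0.03],[0.16,0.6,-0.17]],
    [[0.35,-0.7,0.03],[0.2,0.7,-0.2]],
    [[0.35,-0.8,0.03],[0.21,0.8,-0.23]],
    [[0.35,-0.9,0.03],[0.23,0.9,-0.24]],
    [[0.35,-1,0.03],[0.26,1,-0.25]],
    [[0.35,-1,0.03],[0.26,1,-0.25]],
    [[0.35,-1,0.03],[0.26,1,-0.25]]
  ]
}}

```text
time: 17.85
tool_pos: [0.6003, -0.0485, 0.2795]
tcp_rot: [-2.446, -0.345, -1.67]
wrist_force: [0.4, -0.9, -1.8]
width: 0.61
grip_force: 85.4
```

```bash
python3 -c "
from h import *
plan(([.6,.1,.28],rot(15,-70)),([.59,.2,.27],rot(13.5,-70)),place('d',.165))
"
```

```text
now [ 0.6003 -0.0485  0.2795] t 17.9 F [ 0.4 -0.9 -1.8] w 51.8 q [-0.52 -0.26  2.48  1.71  0.75 -0.55]
[[0.06, -0.571, 0.152], [-0.024, 0.03, 0.007]] [0.6  0.1  0.28]
[[0.049, -0.966, 0.235], [-0.056, 0.03, 0.018]] [0.59 0.2  0.27]
[[0.027, -1.52, 0.151], [-0.056, 0.03, 0.018]] [0.531 0.327 0.273]
```

Emit:
{"op": "play_rows", "data": {
  "rows": [
    [[0.01,-0.1,0.02],[0,0,0]],
    [[0.02,-0.2,0.05],[-0.01,0.01,0]],
    [[0.03,-0.3,0.08],[-0.02,0.02,0]],
    [[0.04,-0.4,0.1],[-0.02,0.03,0.01]],
    [[0.05,-0.5,0.13],[-0.02,0.03,0.01]],
    [[0.05,-0.6,0.16],[-0.03,0.03,0.01]],
    [[0.05,-0.7,0.18],[-0.04,0.03,0.01]],
    [[0.05,-0.8,0.2],[-0.05,0.03,0.02]],
    [[0.05,-0.9,0.22],[-0.06,0.03,0.02]],
    [[0.05,-0.97,0.23],[-0.06,0.03,0.02]],
    [[0.05,-0.97,0.23],[-0.06,0.03,0.02]],
    [[0.05,-0.97,0.23],[-0.06,0.03,0.02]]
  ]
}}

```text
time: 18.85
tool_pos: [0.5927, 0.1996, 0.2764]
tcp_rot: [-2.448, -0.284, -1.73]
wrist_force: [0.3, -0.4, -1.6]
width: 0.607
grip_force: 85.4
```

```bash
python3 -c "
from h import *
plan(([.555,.28,.23],rot(13.5,-70)),place('d',.1))
"
```

```text
now [0.5927 0.1996 0.2764] t 18.9 F [ 0.3 -0.4 -1.6] w 51.6 q [ 0.35 -0.29  2.52  3.48  0.34 -1.86]
[[-0.199, -0.348, -0.008], [0.008, -0.011, 0.0]] [0.555 0.28  0.23 ]
[[-0.299, -0.553, -0.026], [0.008, -0.011, 0.0]] [0.531 0.327 0.208]
```

```bash
python3 -c "
from h import *
plan(([.553,.255,.25],rot(13.5,-70)),place('d',.1))
"
```

```text
now [0.5927 0.1996 0.2764] t 18.9 F [ 0.3 -0.4 -1.6] w 51.6 q [ 0.35 -0.29  2.52  3.48  0.34 -1.86]
[[-0.134, -0.252, -0.063], [0.008, -0.011, 0.0]] [0.553 0.255 0.25 ]
[[-0.299, -0.553, -0.026], [0.008, -0.011, 0.0]] [0.531 0.327 0.208]
```

Emit:
{"op": "play_rows", "data": {
  "rows": [
    [[-0.05,-0.09,-0.03],[0,0,0]],
    [[-0.1,-0.18,-0.05],[0,0,0]],
    [[-0.13,-0.25,-0.065],[0,-0.01,0]],
    [[-0.13,-0.25,-0.065],[0,-0.01,0]],
    [[-0.16,-0.31,-0.06],[0,-0.01,0]],
    [[-0.19,-0.37,-0.05],[0,-0.01,0]],
    [[-0.22,-0.43,-0.05],[0,-0.01,0]],
    [[-0.26,-0.49,-0.04],[0,-0.01,0]],
    [[-0.3,-0.55,-0.03],[0.01,-0.01,0]],
    [[-0.3,-0.55,-0.03],[0.01,-0.01,0]],
    [[-0.3,-0.55,-0.03],[0.01,-0.01,0]]
  ]
}}

```text
time: 19.77
tool_pos: [0.5295, 0.3256, 0.2058]
tcp_rot: [-2.451, -0.293, -1.715]
wrist_force: [0.1, 0.1, -1.7]
width: 0.608
grip_force: 85.4
```

```bash
python3 -c "
from h import *
plan(place('d',.1),place('d',.05),place('d',.0045))
t=cams.read_camera('top');z=.118+.144
q=Ro.from_euler('z',RY,degrees=True)
for zz in(.118,.262):
 for dx in(-.0095,.0095):
  for dy in(-.027,.027):
    v=np.append(RK,0)+q.apply([-.038+dx,.09+dy,0]);v[2]=zz;print(((proj(t,v)-[160,190])*10).round(),end='')
cr=t['image'][190:245,160:240];cv2.imwrite('pics/p7.png',cv2.resize(cr,None,fx=10,fy=10,interpolation=cv2.INTER_CUBIC)[:,:,::-1])
"
```

```text
now [0.5295 0.3256 0.2058] t 19.8 F [ 0.1  0.1 -1.7] w 51.6 q [ 0.79 -0.07  2.52  4.03  0.69 -2.12]
[[0.009, -0.004, 0.004], [-0.003, 0.001, 0.001]] [0.531 0.327 0.208]
[[-0.179, -0.004, 0.073], [-0.003, 0.001, 0.001]] [0.531 0.327 0.158]
[[-0.35, -0.004, 0.135], [-0.003, 0.001, 0.001]] [0.531 0.327 0.112]
[563. 541.][378. 573.][554. 478.][370. 511.][441. 429.][235. 465.][432. 359.][226. 395.]
```

View pics/p7.png

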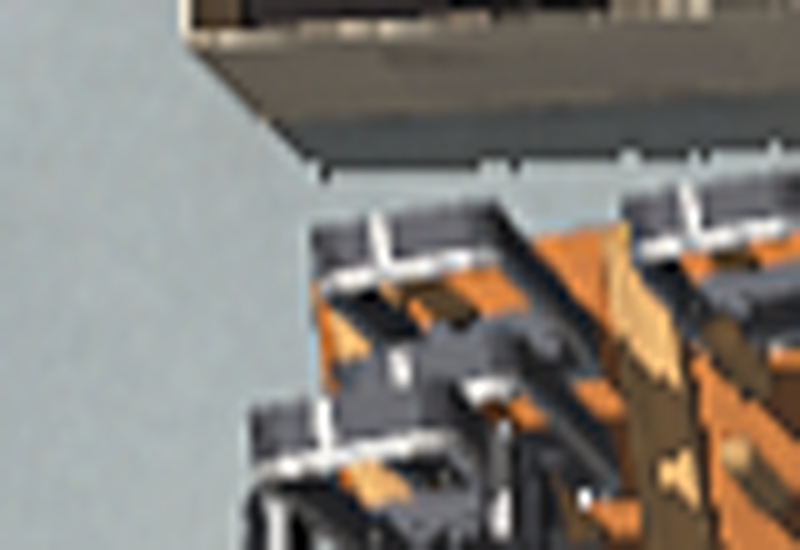

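Emit:
{"op": "play_rows", "data": {
  "rows": [
    [[0.005,-0.01,0.004],[0,0,0]],
    [[-0.04,-0.012,0.02],[0,0,0]],
    [[-0.08,-0.012,0.037],[0,0,0]],
    [[-0.12,-0.012,0.052],[0,0,0]],
    [[-0.16,-0.012,0.066],[0,0,0]],
    [[-0.2,-0.012,0.08],[0,0,0]],
    [[-0.24,-0.012,0.095],[0,0,0]],
    [[-0.28,-0.012,0.11],[0,0,0]],
    [[-0.32,-0.012,0.125],[0,0,0]],
    [[-0.35,-0.012,0.135],[0,0,0]],
    [[-0.35,-0.012,0.135],[0,0,0]],
    [[-0.35,-0.012,0.135],[0,0,0]]
  ]
}}

```text
time: 20.82
tool_pos: [0.5298, 0.3272, 0.1115]
tcp_rot: [-2.453, -0.292, -1.715]
wrist_force: [-0.2, -0.2, -1.3]
width: 0.611
grip_force: 85.4
```

```bash
python3 -c "
from h import *
plan(place('d',.0045),place('d',.000))
"
```

```text
now [0.5298 0.3272 0.1115] t 20.8 F [-0.2 -0.2 -1.3] w 52.0 q [ 0.79  0.21  2.53  3.83  0.89 -1.84]
[[0.004, 0.002, 0.003], [0.0, 0.002, 0.002]] [0.531 0.327 0.112]
[[-0.013, 0.002, 0.009], [0.0, 0.002, 0.002]] [0.531 0.327 0.108]
```

Emit:
{"op": "play_rows", "data": {
  "rows": [
    [[-0.005,0,0.003],[0,0,0]],
    [[-0.01,0,0.006],[0,0,0]],
    [[-0.015,0,0.009],[0,0,0]],
    [[-0.015,0,0.009],[0,0,0]]
  ]
}}

```text
time: 21.15
tool_pos: [0.5306, 0.3281, 0.1081]
tcp_rot: [-2.451, -0.292, -1.717]
wrist_force: [1.1, 0.6, -0.2]
width: 0.608
grip_force: 85.5
```

```bash
python3 -c "
from h import *
plan(place('d',.000),([.56,.31,.27],rot(13.5,-70)))
"
```

```text
now [0.5306 0.3281 0.1081] t 21.1 F [ 1.1  0.6 -0.2] w 51.7 q [ 0.79  0.22  2.53  3.83  0.9  -1.83]
[[-0.002, 0.005, 0.001], [-0.001, -0.001, 0.002]] [0.531 0.327 0.108]
[[0.642, 0.099, -0.13], [-0.001, -0.001, 0.002]] [0.56 0.31 0.27]
```

Emit:
{"op": "play_rows", "data": {
  "rows": [
    [[0,0,0],[0,0,0]],
    [[0,0,0],[0,0,0]],
    [[0,0,0],[0,0,0]],
    [[0.04,0,-0.015],[0,0,0]],
    [[0.1,0,-0.037],[0,0,0]],
    [[0.2,0,-0.073],[0,0,0]],
    [[0.3,0,-0.11],[0,0,0]],
    [[0.4,0.01,-0.146],[0,0,0]],
    [[0.5,0.04,-0.16],[0,0,0]],
    [[0.64,0.1,-0.13],[0,0,0]],
    [[0.64,0.1,-0.13],[0,0,0]],
    [[0.64,0.1,-0.13],[0,0,0]]
  ],
  "claw": 0.6
}}

```text
time: 22.15
tool_pos: [0.5615, 0.3092, 0.2732]
tcp_rot: [-2.447, -0.287, -1.722]
wrist_force: [-0.7, 0.0, 0.1]
width: 0.802
grip_force: 0.0
```

```bash
python3 -c "
from h import *
plan(([.6,.12,.28],rot(16,-70)),([.6,.08,.28],rot(18,-70)))
t=cams.read_camera('top');np.save('t1.npy',t['image'])
q=Ro.from_euler('z',RY,degrees=True)
# white highlight of the front die's top: cast at .162
im=t['image'].astype(int);ys,xs=np.nonzero(im[195:255,170:235].min(2)>200)
P=np.array([cast(t,(x+170,y+195),.162)[:2] for x,y in zip(xs,ys)])-RK
P=np.c_[P,0*P[:,0]];P=q.inv().apply(P)*1000
print(P[(P[:,0]<60)][:,:2].round().astype(int).tolist())
"
```

```text
now [0.5615 0.3092 0.2732] t 22.1 F [-0.7  0.   0.1] w 68.2 q [ 0.69 -0.19  2.46  4.11  0.52 -2.31]
[[0.018, 0.772, -0.034], [0.053, -0.006, -0.021]] [0.6  0.12 0.28]
[[0.006, 0.927, -0.069], [0.095, -0.006, -0.036]] [0.6  0.08 0.28]
[[41, 8], [38, 8], [34, 6], [48, 96], [31, 6], [45, 97], [28, 7], [42, 97], [41, 94], [25, 7], [25, 4], [24, 1], [24, -2], [23, -4], [38, 94], [24, 19], [24, 16], [23, 13], [22, 5], [35, 95], [32, 75], [31, 72], [27, 50], [32, 95], [32, 92], [31, 90], [31, 87], [30, 84], [30, 81], [24, 50], [31, 107], [31, 104], [30, 101], [30, 98], [29, 93], [21, 51], [29, 107], [18, 51], [15, 51], [12, 52], [10, 52], [22, 137], [7, 53], [19, 137], [4, 53], [3, 50], [16, 137], [1, 53], [0, 51], [13, 138], [5, 96], [-2, 54], [-3, 51], [10, 138], [3, 96], [2, 93], [7, 138], [-1, 94], [4, 139], [4, 136], [-4, 94], [-7, 74], [-8, 72], [-8, 69], [2, 139], [1, 136], [-7, 94], [-8, 89], [-8, 86], [-9, 83], [-9, 80], [-10, 75], [-1, 139], [-2, 136], [-8, 103], [-9, 100], [-9, 97], [-10, 95], [-11, 89], [-7, 126], [-11, 103], [-10, 126], [-33, 98], [-45, 48], [-48, 48]]
```

Emit:
{"op": "play_rows", "data": {
  "rows": [
    [[0,0.13,-0.01],[0.02,0,0]],
    [[0,0.26,-0.02],[0.04,0,-0.01]],
    [[0,0.4,-0.03],[0.05,0,-0.02]],
    [[0,0.53,-0.04],[0.06,0,-0.02]],
    [[0,0.66,-0.05],[0.08,0,-0.03]],
    [[0,0.8,-0.06],[0.09,0,-0.03]],
    [[0,0.93,-0.07],[0.09,0,-0.03]],
    [[0,1,-0.08],[0.09,0,-0.03]],
    [[0,1,-0.08],[0.09,0,-0.03]],
    [[0,1,-0.08],[0.09,0,-0.03]],
    [[0,1,-0.08],[0.09,0,-0.03]]
  ],
  "claw": 0.76
}}

```text
time: 23.12
tool_pos: [0.5984, 0.0914, 0.2781]
tcp_rot: [-2.405, -0.381, -1.684]
wrist_force: [1.3, 0.1, 0.4]
width: 0.876
grip_force: 0.0
```

```bash
python3 -c "
from h import *
plan(([.66,-.06,.28],rot(8,-40)),([.66,-.12,.25],rot(0,-10)),pick('b',.1))
t=cams.read_camera('top')
for n,b in dict(b=(360,195,396,248),c=(358,248,390,298)).items(): print(n,*hullrect(t,b,.012,120))
"
```

```text
now [0.5984 0.0914 0.2781] t 23.1 F [1.3 0.1 0.4] w 74.5 q [-0.12 -0.33  2.54  2.1   0.48 -0.74]
[[0.024, 0.652, 0.041], [-0.186, -0.665, 0.129]] [ 0.66 -0.06  0.28]
[[-0.114, 0.88, 0.012], [-0.271, -1.322, 0.321]] [ 0.66 -0.12  0.25]
[[-0.7, 1.134, 0.12], [-0.335, -1.943, 0.715]] [ 0.656 -0.188  0.103]
b [ 638.3 -183.4] [ 58.7 123.8] -14.1
c [ 479.7 -172.1] [ 58.7 123.6] 5.5
```

Emit:
{"op": "play_rows", "data": {
  "rows": [
    [[0.01,0.14,0.01],[-0.03,-0.1,0.02]],
    [[0.02,0.28,0.02],[-0.08,-0.22,0.04]],
    [[0.02,0.42,0.03],[-0.13,-0.36,0.07]],
    [[0.02,0.55,0.04],[-0.17,-0.5,0.1]],
    [[0.02,0.65,0.04],[-0.19,-0.66,0.13]],
    [[-0.02,0.72,0.03],[-0.2,-0.8,0.18]],
    [[-0.06,0.8,0.02],[-0.22,-0.95,0.2]],
    [[-0.08,0.82,0.02],[-0.22,-1,0.22]],
    [[-0.08,0.82,0.02],[-0.22,-1,0.22]],
    [[-0.08,0.82,0.02],[-0.22,-1,0.22]]
  ]
}}

```text
time: 24.0
tool_pos: [0.6594, -0.1093, 0.2564]
tcp_rot: [-3.003, -0.131, -0.767]
wrist_force: [1.3, 1.5, -0.5]
width: 0.881
grip_force: 0.0
```

```bash
python3 -c "
from h import *
plan(pick('b',.1))
"
```

```text
now [ 0.6594 -0.1093  0.2564] t 24.0 F [ 1.3  1.5 -0.5] w 74.9 q [-0.31 -0.04  1.97  0.29  0.77  1.01]
[[-0.329, 0.322, 0.513], [-0.056, -1.068, 0.438]] [ 0.656 -0.188  0.103]
```

Emit:
{"op": "play_rows", "data": {
  "rows": [
    [[-0.05,0.05,0.08],[-0.01,-0.15,0.06]],
    [[-0.1,0.1,0.16],[-0.02,-0.3,0.12]],
    [[-0.15,0.15,0.24],[-0.03,-0.45,0.19]],
    [[-0.2,0.2,0.32],[-0.03,-0.6,0.25]],
    [[-0.25,0.25,0.4],[-0.04,-0.75,0.31]],
    [[-0.3,0.3,0.47],[-0.05,-0.9,0.37]],
    [[-0.33,0.32,0.51],[-0.06,-1,0.44]],
    [[-0.33,0.32,0.51],[-0.06,-1,0.44]],
    [[-0.33,0.32,0.51],[-0.06,-1,0.44]],
    [[-0.33,0.32,0.51],[-0.06,-1,0.44]]
  ]
}}

```text
time: 24.83
tool_pos: [0.6577, -0.1814, 0.106]
tcp_rot: [-3.043, 0.364, 0.44]
wrist_force: [0.4, -0.3, 0.7]
width: 0.878
grip_force: 0.0
```

```bash
python3 -c "
from h import *
plan(pick('b',.05),pick('b'))
"
```

```text
now [ 0.6577 -0.1814  0.106 ] t 24.8 F [ 0.4 -0.3  0.7] w 74.6 q [-0.3   0.56  1.46 -0.01  1.41  1.51]
[[0.06, 0.029, 0.203], [-0.012, -0.077, 0.01]] [ 0.656 -0.188  0.053]
[[0.117, 0.032, 0.395], [-0.012, -0.077, 0.01]] [ 0.656 -0.188  0.003]
```

Emit:
{"op": "play_rows", "data": {
  "rows": [
    [[0.02,0.02,0.08],[-0.01,-0.08,0.01]],
    [[0.04,0.03,0.16],[-0.01,-0.08,0.01]],
    [[0.07,0.03,0.24],[-0.01,-0.08,0.01]],
    [[0.09,0.03,0.31],[-0.01,-0.08,0.01]],
    [[0.11,0.03,0.36],[-0.01,-0.08,0.01]],
    [[0.117,0.032,0.38],[-0.01,-0.08,0.01]],
    [[0.117,0.032,0.38],[-0.01,-0.08,0.01]],
    [[0.117,0.032,0.38],[-0.01,-0.08,0.01]]
  ]
}}

```text
time: 25.5
tool_pos: [0.6585, -0.1897, 0.0097]
tcp_rot: [-3.03, 0.374, 0.532]
wrist_force: [-0.1, 0.1, -0.1]
width: 0.884
grip_force: 0.0
```

```bash
python3 -c "
from h import *
plan(pick('b'))
"
```

```text
now [ 0.6585 -0.1897  0.0097] t 25.5 F [-0.1  0.1 -0.1] w 75.1 q [-0.31  0.7   1.45 -0.02  1.35  1.52]
[[-0.002, -0.005, 0.029], [-0.001, -0.002, -0.002]] [ 0.656 -0.188  0.003]
```

Emit:
{"op": "play_rows", "data": {
  "rows": [
    [[0,-0.005,0.015],[0,0,0]],
    [[-0.002,-0.005,0.029],[0,0,0]],
    [[-0.002,-0.005,0.029],[0,0,0]]
  ]
}}

```text
time: 25.75
tool_pos: [0.6552, -0.1877, 0.0014]
tcp_rot: [-3.029, 0.375, 0.535]
wrist_force: [-0.1, -0.1, 0.4]
width: 0.883
grip_force: 0.0
```

Emit:
{"op": "play_rows", "data": {
  "rows": [
    [[0,0,0],[0,0,0]],
    [[0,0,0],[0,0,0]],
    [[0,0,0],[0,0,0]],
    [[0,0,0],[0,0,0]],
    [[0,0,0],[0,0,0]],
    [[0,0,0],[0,0,0]]
  ],
  "claw": 0.0
}}

```text
time: 26.25
tool_pos: [0.6562, -0.1882, 0.0018]
tcp_rot: [-3.029, 0.375, 0.533]
wrist_force: [2.8, -0.3, 4.7]
width: 0.605
grip_force: 85.8
```

```bash
python3 -c "
from h import *
plan(([.655,-.17,.25],rot(-8,-24)))
"
```

```text
now [ 0.6562 -0.1882  0.0018] t 26.2 F [ 2.8 -0.3  4.7] w 51.4 q [-0.31  0.7   1.46 -0.02  1.33  1.52]
[[-0.36, -0.07, -0.925], [0.004, 0.976, -0.139]] [ 0.655 -0.17   0.25 ]
```

Emit:
{"op": "play_rows", "data": {
  "rows": [
    [[-0.04,0,-0.1],[0,0,0]],
    [[-0.08,0,-0.2],[0,0,0]],
    [[-0.13,-0.01,-0.33],[0,0,0]],
    [[-0.18,-0.02,-0.47],[0,0.1,-0.01]],
    [[-0.23,-0.03,-0.61],[0,0.2,-0.03]],
    [[-0.28,-0.04,-0.75],[0,0.3,-0.04]],
    [[-0.33,-0.05,-0.87],[0,0.4,-0.06]],
    [[-0.36,-0.06,-0.92],[0,0.5,-0.07]],
    [[-0.36,-0.07,-0.92],[0,0.6,-0.09]],
    [[-0.36,-0.07,-0.92],[0,0.7,-0.1]],
    [[-0.36,-0.07,-0.92],[0,0.8,-0.12]],
    [[-0.36,-0.07,-0.92],[0,0.9,-0.13]],
    [[-0.36,-0.07,-0.92],[0,0.97,-0.14]],
    [[-0.36,-0.07,-0.92],[0,0.97,-0.14]]
  ]
}}

```text
time: 27.42
tool_pos: [0.6497, -0.1685, 0.244]
tcp_rot: [3.041, -0.212, 0.626]
wrist_force: [0.0, 0.5, -3.3]
width: 0.609
grip_force: 85.3
```

```bash
python3 -c "
from h import *
plan(([.63,-.05,.27],rot(13.5,-60)),([.62,.05,.27],rot(15,-70)),place('b',.16))
"
```

```text
now [ 0.6497 -0.1685  0.244 ] t 27.4 F [ 0.   0.5 -3.3] w 51.8 q [-0.33  0.01  1.92  0.1   0.81  1.33]
[[-0.091, -0.458, -0.153], [0.324, 0.807, -0.362]] [ 0.63 -0.05  0.27]
[[-0.178, -0.849, -0.191], [0.383, 1.024, -0.359]] [0.62 0.05 0.27]
[[-0.413, -1.617, -0.236], [0.358, 1.026, -0.335]] [0.589 0.248 0.257]
```

Emit:
{"op": "play_rows", "data": {
  "rows": [
    [[-0.02,-0.1,-0.03],[0.07,0.1,-0.07]],
    [[-0.04,-0.2,-0.07],[0.14,0.2,-0.15]],
    [[-0.06,-0.3,-0.1],[0.21,0.32,-0.22]],
    [[-0.08,-0.4,-0.13],[0.27,0.44,-0.3]],
    [[-0.09,-0.46,-0.15],[0.32,0.56,-0.36]],
    [[-0.11,-0.54,-0.16],[0.33,0.68,-0.36]],
    [[-0.13,-0.62,-0.17],[0.34,0.8,-0.36]],
    [[-0.15,-0.7,-0.18],[0.36,0.9,-0.36]],
    [[-0.17,-0.78,-0.19],[0.37,1,-0.36]],
    [[-0.18,-0.85,-0.19],[0.38,1,-0.36]],
    [[-0.18,-0.85,-0.19],[0.38,1,-0.36]],
    [[-0.18,-0.85,-0.19],[0.38,1,-0.36]]
  ]
}}

```text
time: 28.42
tool_pos: [0.6241, 0.0501, 0.2727]
tcp_rot: [-2.449, -0.325, -1.692]
wrist_force: [0.6, 1.1, -1.2]
width: 0.612
grip_force: 85.4
```

```bash
python3 -c "
from h import *
plan(place('b',.16),place('b',.1))
"
```

```text
now [0.6241 0.0501 0.2727] t 28.4 F [ 0.6  1.1 -1.2] w 52.0 q [-0.19 -0.26  2.5   2.1   0.49 -0.76]
[[-0.034, -0.803, 0.087], [-0.031, 0.016, 0.014]] [0.589 0.248 0.257]
[[-0.259, -0.803, 0.172], [-0.031, 0.016, 0.014]] [0.589 0.248 0.197]
```

Emit:
{"op": "play_rows", "data": {
  "rows": [
    [[0,-0.1,0.01],[0,0,0]],
    [[-0.01,-0.2,0.02],[-0.01,0,0]],
    [[-0.01,-0.3,0.03],[-0.01,0.01,0]],
    [[-0.02,-0.4,0.04],[-0.02,0.01,0.01]],
    [[-0.02,-0.5,0.05],[-0.02,0.01,0.01]],
    [[-0.03,-0.6,0.06],[-0.03,0.01,0.01]],
    [[-0.03,-0.7,0.08],[-0.03,0.02,0.01]],
    [[-0.04,-0.78,0.09],[-0.03,0.02,0.01]],
    [[-0.09,-0.8,0.11],[-0.03,0.02,0.01]],
    [[-0.15,-0.8,0.13],[-0.03,0.02,0.01]],
    [[-0.2,-0.8,0.15],[-0.03,0.02,0.01]],
    [[-0.2,-0.8,0.15],[-0.03,0.02,0.01]],
    [[-0.2,-0.8,0.15],[-0.03,0.02,0.01]]
  ]
}}

```text
time: 29.5
tool_pos: [0.5886, 0.2472, 0.2106]
tcp_rot: [-2.454, -0.295, -1.716]
wrist_force: [0.4, -1.0, -1.7]
width: 0.606
grip_force: 85.3
```

```bash
cat >> h.py <<'E'
def topcheck(n,up,px,dz=0):
    """bright rim of the held die's top in the top view, in rack coordinates (mm)"""
    t=cams.read_camera('top');q=Ro.from_euler('z',RY,degrees=True);L,by=D[n][3:5];z=.018+up+L+dz
    v=[proj(t,np.append(RK,z)+q.apply([px+a,by+b,0])) for a in(-.02,.02) for b in(-.04,.04)];v=np.array(v).astype(int)
    x0,y0=v.min(0);x1,y1=v.max(0);im=t['image'].astype(int)[y0:y1,x0:x1]
    ys,xs=np.nonzero(im.min(2)>185)
    P=np.array([cast(t,(x+x0,y+y0),z) for x,y in zip(xs,ys)])-np.append(RK,0);P=q.inv().apply(P)*1000
    print((P[:,:2]-[px*1000,by*1000]).round().astype(int).tolist())
    return t['image'][y0-8:y1+8,x0-8:x1+8]
E
python3 -c "
from h import *
plan(place('b',.1),place('b',.05),place('b',.002))
topcheck('b',.117,0)
"
```

```text
now [0.5886 0.2472 0.2106] t 29.5 F [ 0.4 -1.  -1.7] w 51.5 q [ 0.48 -0.09  2.53  3.6   0.55 -1.88]
[[-0.052, -0.004, 0.021], [-0.0, 0.002, 0.005]] [0.589 0.248 0.197]
[[-0.239, -0.005, 0.09], [-0.0, 0.002, 0.005]] [0.589 0.248 0.147]
[[-0.42, -0.006, 0.156], [-0.0, 0.002, 0.005]] [0.589 0.248 0.099]
[[14, -31], [10, -7], [6, 4], [10, 39], [4, 5], [7, 36], [1, 5], [0, 3], [-2, 6], [-2, 3], [-5, 6], [-5, 3], [-7, -10], [-8, -12], [-8, -15], [-9, -17], [-9, -20], [-8, 4], [-8, 1], [-9, -1], [-9, -4], [-10, -7], [-10, -9], [-11, -12], [-11, -14], [-8, 17], [-9, 14], [-9, 12], [-10, 9], [-10, 7], [-11, 4], [-11, 2], [-11, 15], [-18, 24], [-28, -33], [-29, -36]]
```

Emit:
{"op": "play_rows", "data": {
  "rows": [
    [[-0.04,-0.005,0.015],[0,0,0]],
    [[-0.08,-0.005,0.03],[0,0,0]],
    [[-0.12,-0.005,0.045],[0,0,0]],
    [[-0.16,-0.005,0.06],[0,0,0]],
    [[-0.2,-0.005,0.075],[0,0,0]],
    [[-0.24,-0.005,0.09],[0,0,0]],
    [[-0.28,-0.005,0.105],[0,0,0]],
    [[-0.32,-0.005,0.12],[0,0,0]],
    [[-0.36,-0.005,0.134],[0,0,0]],
    [[-0.39,-0.005,0.145],[0,0,0]],
    [[-0.41,-0.005,0.153],[0,0,0]],
    [[-0.42,-0.005,0.156],[0,0,0]],
    [[-0.42,-0.005,0.156],[0,0,0]],
    [[-0.42,-0.005,0.156],[0,0,0]]
  ]
}}

```text
time: 30.72
tool_pos: [0.5904, 0.2479, 0.1014]
tcp_rot: [-2.45, -0.292, -1.721]
wrist_force: [-0.3, 0.2, -2.2]
width: 0.61
grip_force: 85.4
```

```bash
python3 -c "
from h import *
plan(place('b',.0),place('b',-.003))
"
```

```text
now [0.5904 0.2479 0.1014] t 30.7 F [-0.3  0.2 -2.2] w 51.8 q [ 0.49  0.24  2.54  3.45  0.88 -1.69]
[[-0.02, -0.003, 0.001], [0.001, -0.004, 0.003]] [0.589 0.248 0.097]
[[-0.031, -0.003, 0.006], [0.001, -0.004, 0.003]] [0.589 0.248 0.094]
```

Emit:
{"op": "play_rows", "data": {
  "rows": [
    [[-0.008,0,0.002],[0,0,0]],
    [[-0.014,0,0.004],[0,0,0]],
    [[-0.02,0,0.006],[0,0,0]],
    [[-0.02,0,0.006],[0,0,0]]
  ]
}}

```text
time: 31.05
tool_pos: [0.5892, 0.2479, 0.0951]
tcp_rot: [-2.451, -0.294, -1.719]
wrist_force: [-0.6, 0.1, -2.3]
width: 0.612
grip_force: 85.4
```

Emit:
{"op": "play_rows", "data": {
  "rows": [
    [[0,0,0],[0,0,0]],
    [[0,0,0],[0,0,0]],
    [[0,0,0],[0,0,0]],
    [[0.04,0,-0.015],[0,0,0]],
    [[0.1,0,-0.037],[0,0,0]],
    [[0.2,0,-0.073],[0,0,0]],
    [[0.3,0,-0.11],[0,0,0]],
    [[0.42,0,-0.155],[0,0,0]],
    [[0.54,0,-0.2],[0,0,0]],
    [[0.64,0.0,-0.23],[0,0,0]],
    [[0.64,0.0,-0.23],[0,0,0]],
    [[0.64,0.0,-0.23],[0,0,0]]
  ],
  "claw": 0.6
}}

```text
time: 32.05
tool_pos: [0.5908, 0.2489, 0.2701]
tcp_rot: [-2.443, -0.291, -1.727]
wrist_force: [-0.7, -0.0, -0.7]
width: 0.798
grip_force: 0.0
```

```bash
python3 -c "
from h import *
plan(([.62,.06,.28],rot(18,-70)))
topcheck('b',0,0)
"
```

```text
now [0.5908 0.2489 0.2701] t 32.0 F [-0.7 -0.  -0.7] w 67.8 q [ 0.49 -0.22  2.49  3.76  0.42 -2.06]
[[0.016, 0.762, -0.073], [0.094, -0.011, -0.033]] [0.62 0.06 0.28]
[[32, 10], [32, 7], [31, 5], [31, 2], [30, -1], [29, -7], [28, -10], [27, -18], [31, 22], [31, 19], [30, 16], [29, 8], [24, -18], [23, -21], [21, -18], [20, -20], [18, -17], [17, -20], [4, 5], [1, 6], [-2, 6], [-5, 7], [-8, 7], [-9, 4], [-9, 19], [-10, 16], [-10, 13], [-11, 7]]
```

```bash
cat > kin.py <<'E'
from h import *
from scipy.optimize import least_squares
S=[([-1.156,.264,1.604,0,1.274,-.037],[.2946,-.6071,.2308],[-3.0596,-.7032,.0006]),
([.48,-.09,2.53,3.6,.55,-1.88],[.5886,.2472,.2106],[-2.454,-.295,-1.716]),
([.49,.24,2.54,3.45,.88,-1.69],[.5904,.2479,.1014],[-2.45,-.292,-1.721]),
([.49,-.22,2.49,3.76,.42,-2.06],[.5908,.2489,.2701],[-2.443,-.291,-1.727]),
([-.19,-.26,2.5,2.1,.49,-.76],[.6241,.0501,.2727],[-2.449,-.325,-1.692]),
([-.31,.7,1.46,-.02,1.33,1.52],[.6562,-.1882,.0018],[-3.029,.375,.533]),
([-.33,.01,1.92,.1,.81,1.33],[.6497,-.1685,.244],[3.041,-.212,.626]),
([.79,.21,2.53,3.83,.89,-1.84],[.5298,.3272,.1115],[-2.453,-.292,-1.715]),
([-.53,.51,1.76,-.15,1.18,1.24],[.4841,-.3129,.0025],[-3.074,.197,.528])]
def fk(q,k):
    a1,d1,l2,l3,a3,L,off=k
    e=Ro.from_euler
    R1=e('z',q[0]);f=q[1]+q[2]
    w=R1.apply([a1+l2*np.sin(q[1])+l3*np.sin(f)+a3*np.cos(f),0,d1+l2*np.cos(q[1])+l3*np.cos(f)-a3*np.sin(f)])
    R=R1*e('y',f)*e('z',q[3])*e('y',q[4])*e('z',q[5]+off)
    return w+R.apply([0,0,L]),R
def res(k):
    o=[]
    for q,p,r in S:
        P,R=fk(q,k);o+=list((P-p)*3)+list((R.inv()*Ro.from_rotvec(r)).as_rotvec()*.3)
    return o
K=np.array([0,.3,.4,.4,0,.25,0.]);K=min((least_squares(res,np.append(K[:6],o)) for o in(0,-1.5,1.5,3)),key=lambda s:s.cost)
if __name__=='__main__':print(K.cost,K.x.round(3),np.array(res(K.x)).reshape(-1,6).round(4))
K=K.x
lo=np.array([-2.63,-.94,.31,-1.31,0,-2.55]);hi=np.array([2.63,2.18,2.57,4.45,2.66,2.55])
def ik(p,R,q0):
    def f(q):
        P,r=fk(q,K);return np.r_[(P-p)*3,(r.inv()*R).as_rotvec()]
    s=least_squares(f,np.clip(q0,lo+.01,hi-.01),bounds=(lo,hi));return s.x.round(2),round(float(np.abs(s.fun).max()),3)
E
python3 kin.py; python3 -c "
from kin import *
import h
for A in(20,30,40,50):
  h.A=A
  print(A,[ik(*place('c',u),[.45,.2,2.5,3.5,.8,-1.8]) for u in(0,.1)],ik(*pick('c'),[-.3,.6,1.5,0,1.3,1.3]),[ik(*place('a',u),[.3,.2,2.5,3.3,.8,-1.8]) for u in(0,.1)])
"
```

```text
0.024944415025870734 [ 2.10e-02  2.47e-01  4.94e-01  5.47e-01 -1.00e-03  3.34e-01  1.57e+00] [[-0.0701 -0.0267 -0.0006  0.0006  0.      0.0002]
 [ 0.0272 -0.0693 -0.0156  0.0014  0.0016 -0.0016]
 [ 0.0266 -0.0503  0.0059 -0.0012 -0.0011  0.0014]
 [ 0.0254 -0.0561 -0.011  -0.0001 -0.0001 -0.0003]
 [-0.0167 -0.0928 -0.0224  0.0003  0.0022 -0.0001]
 [-0.0298 -0.0769  0.018  -0.0005  0.0001 -0.0011]
 [-0.0263 -0.0766 -0.0021  0.0006 -0.0012 -0.001 ]
 [ 0.04   -0.0396  0.0014 -0.0001  0.0004  0.0003]
 [-0.0147 -0.064   0.0264  0.0017 -0.0019  0.0022]]
20 [(array([ 0.61,  0.23,  2.57,  3.62,  0.9 , -1.74]), 0.041), (array([ 0.6 , -0.13,  2.57,  3.81,  0.59, -2.02]), 0.025)] (array([-0.26,  0.45,  1.88, -0.13,  1.14,  1.29]), 0.0) [(array([ 0.28,  0.28,  2.57,  3.19,  0.92, -1.59]), 0.0), (array([ 0.28, -0.06,  2.57,  3.22,  0.59, -1.62]), 0.0)]
30 [(array([ 0.57,  0.07,  2.57,  3.68,  0.58, -1.86]), 0.0), (array([ 0.57, -0.22,  2.52,  4.14,  0.34, -2.37]), 0.0)] (array([-0.23,  0.55,  1.77, -0.17,  1.32,  1.33]), 0.0) [(array([ 0.28,  0.14,  2.53,  3.21,  0.57, -1.61]), 0.0), (array([ 0.28, -0.14,  2.49,  3.28,  0.26, -1.68]), 0.0)]
40 [(array([ 0.54, -0.01,  2.49,  4.03,  0.3 , -2.24]), 0.0), (array([ 0.49, -0.2 ,  2.48,  4.29,  0.18, -2.55]), 0.072)] (array([-0.21,  0.67,  1.66, -0.19,  1.49,  1.35]), 0.0) [(array([ 0.27,  0.06,  2.45,  3.26,  0.25, -1.66]), 0.0), (array([ 0.26, -0.15,  2.41,  4.14,  0.01, -2.55]), 0.017)]
50 [(array([ 0.48, -0.  ,  2.45,  4.31,  0.14, -2.55]), 0.063), (array([ 0.39, -0.17,  2.45,  4.23,  0.01, -2.55]), 0.159)] (array([-0.19,  0.78,  1.56, -0.22,  1.65,  1.36]), 0.0) [(array([ 0.26,  0.05,  2.37,  4.12,  0.  , -2.53]), 0.022), (array([ 0.26, -0.1 ,  2.4 ,  4.07,  0.  , -2.48]), 0.148)]
```

```bash
sed -i 's/a1,d1,l2,l3,a3,L,off=k/a1,d1,l2,l3,a3,L,off,bl=k/;s/w=R1.apply(\[a1+l2\*np.sin(q\[1\])+l3\*np.sin(f)+a3\*np.cos(f),0/w=R1.apply([a1+l2*np.sin(q[1])+l3*np.sin(f)+a3*np.cos(f),bl/;s/np.append(K\[:6\],o)/np.r_[K[:6],o,0]/' kin.py
python3 kin.py; python3 -c "
from kin import *
import h
for A in(20,25,30,33,36):
  h.A=A
  print(A,[ik(*place('c',u),[.45,.2,2.5,3.5,.8,-1.8]) for u in(0,.08,.1)],ik(*pick('c'),[-.3,.6,1.5,0,1.3,1.3]),[ik(*place('a',u),[.3,.2,2.5,3.3,.8,-1.8]) for u in(0,.1)])
"
```

```text
0.00032611792473065425 [-4.00e-03  2.52e-01  5.15e-01  5.68e-01  1.00e-03  3.51e-01  1.57e+00
  2.50e-02] [[ 0.0005  0.0028  0.0024  0.0006  0.      0.0002]
 [ 0.0002 -0.0104 -0.0068  0.0014  0.0016 -0.0016]
 [-0.0002  0.0086  0.004  -0.0012 -0.0011  0.0014]
 [-0.0015  0.0026  0.0045 -0.0001 -0.0001 -0.0003]
 [ 0.0008  0.0027 -0.0074  0.0003  0.0022 -0.0001]
 [-0.008  -0.0046 -0.005  -0.0005  0.0001 -0.0011]
 [ 0.0037 -0.0021  0.0035  0.0006 -0.0012 -0.001 ]
 [ 0.0028 -0.0042  0.0003 -0.0001  0.0004  0.0003]
 [ 0.0086  0.0028  0.0044  0.0017 -0.0019  0.0022]]
20 [(array([ 0.55,  0.23,  2.57,  3.55,  0.89, -1.72]), 0.041), (array([ 0.54, -0.06,  2.57,  3.68,  0.62, -1.91]), 0.034), (array([ 0.54, -0.12,  2.57,  3.71,  0.57, -1.95]), 0.026)] (array([-0.29,  0.45,  1.87, -0.14,  1.16,  1.26]), 0.0) [(array([ 0.2 ,  0.27,  2.57,  3.1 ,  0.92, -1.56]), 0.004), (array([ 0.2 , -0.06,  2.57,  3.08,  0.6 , -1.53]), 0.001)]
25 [(array([ 0.52,  0.13,  2.57,  3.56,  0.71, -1.77]), 0.024), (array([ 0.51, -0.12,  2.57,  3.71,  0.49, -1.96]), 0.006), (array([ 0.51, -0.18,  2.57,  3.76,  0.44, -2.02
[... 543 characters left out ...]
ray([ 0.49,  0.03,  2.55,  3.63,  0.46, -1.88]), 0.0), (array([ 0.49, -0.18,  2.51,  4.05,  0.27, -2.32]), 0.0), (array([ 0.49, -0.22,  2.5 ,  4.24,  0.24, -2.51]), 0.0)] (array([-0.25,  0.59,  1.72, -0.19,  1.38,  1.31]), 0.0) [(array([ 0.2 ,  0.1 ,  2.51,  3.08,  0.46, -1.53]), 0.0), (array([ 0.2 , -0.15,  2.47,  2.97,  0.17, -1.42]), 0.0)]
36 [(array([ 0.48,  0.01,  2.53,  3.72,  0.37, -1.97]), 0.0), (array([ 0.48, -0.19,  2.49,  4.28,  0.22, -2.55]), 0.005), (array([ 0.46, -0.22,  2.49,  4.26,  0.19, -2.55]), 0.025)] (array([-0.25,  0.62,  1.69, -0.2 ,  1.44,  1.32]), 0.0) [(array([ 0.2 ,  0.07,  2.49,  3.07,  0.36, -1.52]), 0.0), (array([ 0.2 , -0.16,  2.44,  2.82,  0.08, -1.27]), 0.0)]
```

Emit:
{"op": "play_rows", "data": {
  "rows": [
    [[0,0.13,-0.01],[0.02,0,0]],
    [[0,0.26,-0.02],[0.04,0,-0.01]],
    [[0,0.4,-0.03],[0.05,0,-0.02]],
    [[0.01,0.53,-0.05],[0.06,0,-0.02]],
    [[0.01,0.66,-0.06],[0.08,0,-0.03]],
    [[0.01,0.76,-0.07],[0.09,0,-0.03]],
    [[0.01,0.88,-0.08],[0.09,0,-0.03]],
    [[0.01,0.96,-0.09],[0.09,-0.05,-0.03]],
    [[0.01,0.96,-0.09],[0.09,-0.05,-0.03]],
    [[0.01,0.96,-0.09],[0.09,-0.05,-0.03]]
  ],
  "claw": 0.76
}}

```text
time: 32.93
tool_pos: [0.6225, 0.0579, 0.2774]
tcp_rot: [-2.441, -0.386, -1.636]
wrist_force: [1.8, 0.6, 1.0]
width: 0.88
grip_force: 0.0
```

```bash
python3 -c "
from kin import *
h=__import__('h');h.A=31;h.GB=.0058
plan(([.6,-.1,.28],rot(8,-35)),([.57,-.15,.25],rot(6,-10)),pick('c',.1))
"
```

```text
now [0.6225 0.0579 0.2774] t 32.9 F [1.8 0.6 1. ] w 74.8 q [-0.21 -0.27  2.47  1.91  0.52 -0.6 ]
[[-0.096, 0.572, -0.265], [-0.18, -0.724, 0.139]] [ 0.6  -0.1   0.28]
[[-0.273, 0.726, -0.383], [-0.179, -1.277, 0.216]] [ 0.57 -0.15  0.25]
[[-0.927, 0.714, -0.444], [-0.104, -2.183, 0.3]] [ 0.497 -0.17   0.105]
```

Emit:
{"op": "play_rows", "data": {
  "rows": [
    [[-0.02,0.14,-0.05],[-0.04,-0.12,0.02]],
    [[-0.04,0.28,-0.12],[-0.08,-0.26,0.05]],
    [[-0.06,0.42,-0.18],[-0.12,-0.4,0.08]],
    [[-0.08,0.52,-0.23],[-0.15,-0.55,0.11]],
    [[-0.1,0.57,-0.27],[-0.18,-0.72,0.14]],
    [[-0.15,0.62,-0.3],[-0.18,-0.87,0.16]],
    [[-0.19,0.66,-0.33],[-0.18,-1,0.18]],
    [[-0.19,0.66,-0.33],[-0.18,-1,0.18]],
    [[-0.19,0.66,-0.33],[-0.18,-1,0.18]],
    [[-0.19,0.66,-0.33],[-0.18,-1,0.18]]
  ]
}}

```text
time: 33.77
tool_pos: [0.584, -0.132, 0.2653]
tcp_rot: [-3.056, -0.168, -0.603]
wrist_force: [0.4, 1.0, 1.0]
width: 0.882
grip_force: 0.0
```

```bash
python3 -c "
from kin import *
h=__import__('h');h.A=31;h.GB=.0058
plan((pick('c',.13)[0],rot(5.5,15)),pick('c',.1))
"
```

```text
now [ 0.584  -0.132   0.2653] t 33.8 F [0.4 1.  1. ] w 75.0 q [-0.37 -0.12  2.    0.22  0.93  0.99]
[[-0.536, 0.115, 0.345], [-0.002, -0.829, 0.018]] [ 0.497 -0.17   0.135]
[[-0.581, 0.115, 0.456], [0.0, -1.185, 0.019]] [ 0.497 -0.17   0.105]
```

Emit:
{"op": "play_rows", "data": {
  "rows": [
    [[-0.1,0.02,0.06],[0,-0.15,0]],
    [[-0.2,0.04,0.12],[0,-0.3,0]],
    [[-0.3,0.06,0.19],[0,-0.45,0.01]],
    [[-0.4,0.08,0.25],[0,-0.6,0.01]],
    [[-0.5,0.1,0.32],[0,-0.75,0.02]],
    [[-0.56,0.115,0.4],[0,-0.9,0.02]],
    [[-0.58,0.115,0.45],[0,-1,0.02]],
    [[-0.58,0.115,0.45],[0,-1,0.02]],
    [[-0.58,0.115,0.45],[0,-1,0.02]]
  ]
}}

```text
time: 34.52
tool_pos: [0.4962, -0.1671, 0.1028]
tcp_rot: [3.062, 0.157, -0.614]
wrist_force: [0.9, -0.6, -0.1]
width: 0.878
grip_force: 0.0
```

```bash
python3 -c "
from kin import *
h=__import__('h');h.A=31;h.GB=.0058
plan(pick('c',.02),pick('c',0))
"
```

```text
now [ 0.4962 -0.1671  0.1028] t 34.5 F [ 0.9 -0.6 -0.1] w 74.6 q [-0.28  0.35  1.8  -0.14  1.37  1.24]
[[0.121, 0.015, 0.289], [-0.003, -0.186, 0.009]] [ 0.497 -0.17   0.025]
[[0.152, 0.015, 0.363], [-0.003, -0.186, 0.009]] [ 0.497 -0.17   0.005]
```

Emit:
{"op": "play_rows", "data": {
  "rows": [
    [[0.02,0.01,0.06],[0,-0.1,0.01]],
    [[0.05,0.015,0.13],[0,-0.18,0.01]],
    [[0.08,0.015,0.2],[0,-0.186,0.01]],
    [[0.11,0.015,0.26],[0,-0.186,0.01]],
    [[0.13,0.015,0.31],[0,-0.186,0.01]],
    [[0.14,0.015,0.34],[0,-0.186,0.01]],
    [[0.14,0.015,0.34],[0,-0.186,0.01]],
    [[0.14,0.015,0.34],[0,-0.186,0.01]]
  ]
}}

```text
time: 35.18
tool_pos: [0.4988, -0.1717, 0.0157]
tcp_rot: [3.002, 0.14, -0.819]
wrist_force: [0.3, 0.7, -0.3]
width: 0.883
grip_force: 0.0
```

```bash
python3 -c "
from kin import *
h=__import__('h');h.A=31;h.GB=.0058
plan(pick('c',0))
"
```

```text
now [ 0.4988 -0.1717  0.0157] t 35.2 F [ 0.3  0.7 -0.3] w 75.1 q [-0.26  0.55  1.74 -0.18  1.36  1.3 ]
[[0.016, -0.006, 0.043], [0.0, -0.01, -0.004]] [ 0.497 -0.17   0.005]
```

Emit:
{"op": "play_rows", "data": {
  "rows": [
    [[0.008,-0.006,0.02],[0,-0.01,0]],
    [[0.014,-0.006,0.036],[0,-0.01,0]],
    [[0.016,-0.006,0.043],[0,-0.01,0]],
    [[0.016,-0.006,0.043],[0,-0.01,0]]
  ]
}}

```text
time: 35.52
tool_pos: [0.4966, -0.1701, 0.0035]
tcp_rot: [2.998, 0.14, -0.832]
wrist_force: [-0.4, 0.4, 0.4]
width: 0.879
grip_force: 0.0
```

Emit:
{"op": "play_rows", "data": {
  "rows": [
    [[0,0,0],[0,0,0]],
    [[0,0,0],[0,0,0]],
    [[0,0,0],[0,0,0]],
    [[0,0,0],[0,0,0]],
    [[0,0,0],[0,0,0]],
    [[0,0,0],[0,0,0]]
  ],
  "claw": 0.0
}}

```text
time: 36.02
tool_pos: [0.498, -0.1704, 0.0043]
tcp_rot: [2.999, 0.14, -0.829]
wrist_force: [3.2, 1.1, 4.4]
width: 0.611
grip_force: 85.6
```

```bash
python3 -c "
from kin import *
h=__import__('h');h.A=31;h.GB=.0058
plan(([.55,-.17,.25],rot(8,-12)))
"
```

```text
now [ 0.498  -0.1704  0.0043] t 36.0 F [3.2 1.1 4.4] w 51.9 q [-0.26  0.56  1.74 -0.18  1.35  1.31]
[[-0.327, 0.02, -0.95], [-0.007, 0.953, -0.059]] [ 0.55 -0.17  0.25]
```

Good grip. Lift and pitch up.

Emit:
{"op": "play_rows", "data": {
  "rows": [
    [[-0.06,0,-0.1],[0,0,0]],
    [[-0.11,0,-0.2],[0,0,0]],
    [[-0.16,0.01,-0.33],[0,0,0]],
    [[-0.2,0.01,-0.47],[0,0.1,-0.01]],
    [[-0.24,0.02,-0.61],[0,0.2,-0.01]],
    [[-0.28,0.02,-0.75],[0,0.3,-0.02]],
    [[-0.31,0.02,-0.88],[0,0.4,-0.03]],
    [[-0.33,0.02,-0.95],[0,0.5,-0.03]],
    [[-0.33,0.02,-0.95],[0,0.6,-0.04]],
    [[-0.33,0.02,-0.95],[0,0.7,-0.05]],
    [[-0.33,0.02,-0.95],[0,0.8,-0.05]],
    [[-0.33,0.02,-0.95],[0,0.9,-0.06]],
    [[-0.33,0.02,-0.95],[0,0.95,-0.06]],
    [[-0.33,0.02,-0.95],[0,0.95,-0.06]]
  ]
}}

```text
time: 37.18
tool_pos: [0.5455, -0.1696, 0.2475]
tcp_rot: [-3.097, -0.212, -0.313]
wrist_force: [-1.3, 0.3, -3.0]
width: 0.608
grip_force: 84.8
```

```bash
python3 -c "
from kin import *
h=__import__('h');h.A=31;h.GB=.0058
W=[([.6,-.05,.27],rot(15,-57)),([.61,.08,.26],rot(15,-59)),([.575,.16,.24],rot(13.5,-59)),([.55,.2,.23],rot(13.5,-59)),place('c',.09)]
plan(*W)
q=[-.2,-.2,2.3,1.5,.6,0]
for w in W: r=ik(*w,q);print(r);q=r[0]
"
```

```text
now [ 0.5455 -0.1696  0.2475] t 37.2 F [-1.3  0.3 -3. ] w 51.7 q [-0.41 -0.06  1.94  0.13  1.09  0.97]
[[0.293, -0.445, -0.028], [0.083, 1.008, -0.14]] [ 0.6  -0.05  0.27]
[[0.393, -0.954, 0.037], [0.085, 1.052, -0.139]] [0.61 0.08 0.26]
[[0.284, -1.289, 0.099], [0.066, 1.053, -0.111]] [0.575 0.16  0.24 ]
[[0.2, -1.461, 0.124], [0.066, 1.053, -0.111]] [0.55 0.2  0.23]
[[0.188, -1.614, 0.303], [0.066, 1.053, -0.111]] [0.55  0.239 0.186]
(array([-0.46, -0.29,  2.39,  1.29,  0.61, -0.11]), 0.0)
(array([-0.07, -0.31,  2.44,  1.54,  0.29, -0.14]), 0.0)
(array([ 0.22, -0.34,  2.5 ,  2.9 ,  0.05, -1.34]), 0.0)
(array([ 0.38, -0.34,  2.53,  4.2 ,  0.14, -2.55]), 0.001)
(array([ 0.5 , -0.2 ,  2.53,  3.99,  0.3 , -2.26]), 0.0)
```

```bash
python3 -c "
from kin import *
h=__import__('h');h.A=31;h.GB=.0058
a=np.array([.595,.19,.265]);b=place('c',.09)[0]
W=[([.61,-.02,.27],rot(15,-57)),([.61,.08,.27],rot(15,-70)),(a,rot(13.5,-70))]+[(a+(b-a)*f,rot(13.5,-70+11*f)) for f in(.25,.5,.75,1)]
plan(*W)
q=[-.2,-.2,2.3,1.5,.6,0]
for w in W: r=ik(*w,q);print(r);q=r[0]
"
```

```text
now [ 0.5455 -0.1696  0.2475] t 37.2 F [-1.3  0.3 -3. ] w 51.7 q [-0.41 -0.06  1.94  0.13  1.09  0.97]
[[0.348, -0.558, -0.016], [0.083, 1.008, -0.14]] [ 0.61 -0.02  0.27]
[[0.401, -0.954, -0.002], [0.1, 1.296, -0.132]] [0.61 0.08 0.27]
[[0.398, -1.398, 0.021], [0.077, 1.297, -0.105]] [0.595 0.19  0.265]
[[0.345, -1.452, 0.092], [0.074, 1.236, -0.107]] [0.584 0.202 0.245]
[[0.293, -1.506, 0.162], [0.071, 1.175, -0.108]] [0.573 0.215 0.226]
[[0.24, -1.56, 0.232], [0.068, 1.114, -0.109]] [0.562 0.227 0.206]
[[0.188, -1.614, 0.303], [0.066, 1.053, -0.111]] [0.55  0.239 0.186]
(array([-0.36, -0.29,  2.39,  1.31,  0.53, -0.07]), 0.0)
(array([-0.11, -0.29,  2.54,  2.26,  0.45, -0.88]), 0.0)
(array([ 0.3 , -0.27,  2.53,  3.33,  0.35, -1.73]), 0.0)
(array([ 0.35, -0.26,  2.54,  3.49,  0.32, -1.86]), 0.0)
(array([ 0.4 , -0.24,  2.53,  3.66,  0.31, -1.99]), 0.0)
(array([ 0.45, -0.22,  2.53,  3.83,  0.3 , -2.13]), 0.0)
(array([ 0.5 , -0.2 ,  2.53,  3.99,  0.3 , -2.26]), 0.0)
```

```bash
python3 -c "
from kin import *
h=__import__('h');h.A=31;h.GB=.0058
b=place('c',0)[0]
W=[([.61,-.02,.27],rot(15,-57)),([.61,.08,.27],rot(15,-70)),([.585,.18,.27],rot(13.5,-70)),(b+[.01,-.015,.16],rot(13.5,-68)),(b+[0,0,.14],rot(13.5,-66)),(b+[0,0,.12],rot(13.5,-63)),(b+[0,0,.09],rot(13.5,-59)),(b+[0,0,.04],rot(13.5,-59)),(b,rot(13.5,-59))]
q=[-.2,-.2,2.3,1.5,.6,0]
for w in W: r=ik(*w,q);print(r);q=r[0]
"
```

```text
(array([-0.36, -0.29,  2.39,  1.31,  0.53, -0.07]), 0.0)
(array([-0.11, -0.29,  2.54,  2.26,  0.45, -0.88]), 0.0)
(array([ 0.28, -0.32,  2.55,  3.28,  0.32, -1.69]), 0.0)
(array([ 0.46, -0.3 ,  2.55,  3.78,  0.35, -2.09]), 0.0)
(array([ 0.51, -0.27,  2.55,  3.91,  0.37, -2.19]), 0.0)
(array([ 0.51, -0.25,  2.54,  3.95,  0.34, -2.23]), 0.0)
(array([ 0.5 , -0.2 ,  2.53,  3.99,  0.3 , -2.26]), 0.0)
(array([ 0.5 , -0.07,  2.55,  3.72,  0.42, -1.97]), 0.0)
(array([ 0.5 ,  0.05,  2.56,  3.6 ,  0.53, -1.83]), 0.0)
```

Emit:
{"op": "play_rows", "data": {
  "rows": [
    [[0.06,-0.09,0],[0.01,0.12,-0.02]],
    [[0.12,-0.18,0],[0.03,0.25,-0.04]],
    [[0.18,-0.27,-0.01],[0.04,0.38,-0.06]],
    [[0.23,-0.36,-0.01],[0.05,0.51,-0.08]],
    [[0.28,-0.44,-0.01],[0.06,0.64,-0.1]],
    [[0.32,-0.5,-0.02],[0.07,0.78,-0.12]],
    [[0.34,-0.54,-0.02],[0.08,0.9,-0.13]],
    [[0.35,-0.56,-0.02],[0.08,1,-0.14]],
    [[0.35,-0.56,-0.02],[0.08,1,-0.14]],
    [[0.35,-0.56,-0.02],[0.08,1,-0.14]]
  ]
}}

```text
time: 38.02
tool_pos: [0.6109, -0.0182, 0.2685]
tcp_rot: [-2.639, -0.35, -1.419]
wrist_force: [-0.6, 0.4, -2.8]
width: 0.608
grip_force: 85.0
```

```bash
python3 -c "
from kin import *
h=__import__('h');h.A=31;h.GB=.0058
b=place('c',0)[0]
plan(([.61,.08,.27],rot(15,-70)),([.585,.18,.27],rot(13.5,-70)))
"
```

```text
now [ 0.6109 -0.0182  0.2685] t 38.0 F [-0.6  0.4 -2.8] w 51.7 q [-0.35 -0.29  2.38  1.28  0.52 -0.04]
[[0.059, -0.38, 0.079], [-0.002, 0.299, 0.001]] [0.61 0.08 0.27]
[[0.064, -0.792, 0.086], [-0.032, 0.299, 0.016]] [0.585 0.18  0.27 ]
```

The model's path is feasible throughout, so I continue along it.

Emit:
{"op": "play_rows", "data": {
  "rows": [
    [[0.02,-0.1,0.02],[0,0.08,0]],
    [[0.03,-0.19,0.04],[0,0.15,0]],
    [[0.05,-0.28,0.06],[0,0.23,0]],
    [[0.06,-0.38,0.08],[0,0.3,0]],
    [[0.06,-0.46,0.08],[-0.01,0.3,0]],
    [[0.06,-0.54,0.08],[-0.01,0.3,0.01]],
    [[0.06,-0.63,0.085],[-0.02,0.3,0.01]],
    [[0.06,-0.71,0.085],[-0.03,0.3,0.02]],
    [[0.06,-0.79,0.085],[-0.03,0.3,0.02]],
    [[0.06,-0.79,0.085],[-0.03,0.3,0.02]],
    [[0.06,-0.79,0.085],[-0.03,0.3,0.02]]
  ]
}}

```text
time: 38.93
tool_pos: [0.5874, 0.1799, 0.2739]
tcp_rot: [-2.446, -0.289, -1.722]
wrist_force: [0.6, -0.3, -2.0]
width: 0.607
grip_force: 85.0
```

```bash
python3 -c "
from kin import *
h=__import__('h');h.A=31;h.GB=.0058
b=place('c',0)[0]
plan((b+[.01,-.015,.16],rot(13.5,-68)),(b+[0,0,.14],rot(13.5,-66)),(b+[0,0,.12],rot(13.5,-63)),(b+[0,0,.09],rot(13.5,-59)))
"
```

```text
now [0.5874 0.1799 0.2739] t 38.9 F [ 0.6 -0.3 -2. ] w 51.6 q [ 0.28 -0.32  2.55  3.27  0.32 -1.68]
[[-0.089, -0.197, -0.035], [-0.001, -0.051, -0.001]] [0.56  0.224 0.256]
[[-0.173, -0.265, -0.032], [-0.001, -0.095, -0.001]] [0.55  0.239 0.236]
[[-0.248, -0.264, -0.005], [-0.001, -0.162, -0.001]] [0.55  0.239 0.216]
[[-0.361, -0.264, 0.036], [-0.001, -0.251, -0.001]] [0.55  0.239 0.186]
```

Emit:
{"op": "play_rows", "data": {
  "rows": [
    [[-0.03,-0.07,-0.01],[0,-0.02,0]],
    [[-0.06,-0.14,-0.03],[0,-0.04,0]],
    [[-0.09,-0.2,-0.035],[0,-0.05,0]],
    [[-0.13,-0.24,-0.035],[0,-0.07,0]],
    [[-0.17,-0.265,-0.032],[0,-0.095,0]],
    [[-0.17,-0.265,-0.032],[0,-0.095,0]],
    [[-0.21,-0.265,-0.02],[0,-0.13,0]],
    [[-0.25,-0.265,-0.005],[0,-0.16,0]],
    [[-0.3,-0.265,0.015],[0,-0.2,0]],
    [[-0.36,-0.265,0.036],[0,-0.25,0]],
    [[-0.36,-0.265,0.036],[0,-0.25,0]],
    [[-0.36,-0.265,0.036],[0,-0.25,0]]
  ]
}}

```text
time: 39.93
tool_pos: [0.551, 0.2363, 0.1849]
tcp_rot: [-2.622, -0.306, -1.483]
wrist_force: [0.3, 0.2, -3.7]
width: 0.608
grip_force: 84.9
```

```bash
python3 -c "
from kin import *
h=__import__('h');h.A=31;h.GB=.0058
plan(place('c',.09),place('c',.04),place('c',.002),place('c',-.002))
topcheck('c',.09,-.038)
"
```

```text
now [0.551  0.2363 0.1849] t 39.9 F [ 0.3  0.2 -3.7] w 51.7 q [ 0.49 -0.2   2.53  3.99  0.3  -2.26]
[[0.004, -0.011, -0.002], [0.004, 0.0, -0.002]] [0.55  0.239 0.186]
[[-0.167, -0.011, 0.101], [0.004, 0.0, -0.002]] [0.55  0.239 0.136]
[[-0.297, -0.011, 0.18], [0.004, 0.0, -0.002]] [0.55  0.239 0.098]
[[-0.311, -0.011, 0.188], [0.004, 0.0, -0.002]] [0.55  0.239 0.094]
[[16, -8], [13, -7], [10, -7], [7, 4], [6, 2], [4, 5], [3, 2], [1, 2], [-2, 3], [-5, -16], [-6, -18], [-6, -21], [-5, 3], [-6, -2], [-6, -5], [-7, -7], [-7, -10], [-8, -13], [-8, -15], [-9, -18], [-9, -21], [-6, 14], [-6, 11], [-7, 9], [-7, 6], [-8, 4], [-8, 1], [-8, -2], [-9, -4], [-8, 17], [-8, 14], [-9, 12], [-9, 9], [-12, 23], [-23, -35], [-15, 23], [-26, -34], [-18, 24], [-28, -34]]
```

Emit:
{"op": "play_rows", "data": {
  "rows": [
    [[-0.03,-0.008,0.016],[0,0,0]],
    [[-0.06,-0.011,0.035],[0,0,0]],
    [[-0.09,-0.011,0.054],[0,0,0]],
    [[-0.12,-0.011,0.072],[0,0,0]],
    [[-0.15,-0.011,0.09],[0,0,0]],
    [[-0.18,-0.011,0.108],[0,0,0]],
    [[-0.21,-0.011,0.127],[0,0,0]],
    [[-0.24,-0.011,0.145],[0,0,0]],
    [[-0.27,-0.011,0.164],[0,0,0]],
    [[-0.29,-0.011,0.176],[0,0,0]],
    [[-0.3,-0.011,0.181],[0,0,0]],
    [[-0.3,-0.011,0.181],[0,0,0]],
    [[-0.3,-0.011,0.181],[0,0,0]]
  ]
}}

```text
time: 41.07
tool_pos: [0.5504, 0.2399, 0.0985]
tcp_rot: [-2.619, -0.308, -1.485]
wrist_force: [-0.7, 1.0, -2.5]
width: 0.608
grip_force: 85.1
```

```bash
python3 -c "
from kin import *
h=__import__('h');h.A=31;h.GB=.0058
plan(place('c',.0),place('c',-.003))
"
```

```text
now [0.5504 0.2399 0.0985] t 41.1 F [-0.7  1.  -2.5] w 51.6 q [ 0.5   0.04  2.56  3.61  0.52 -1.85]
[[-0.009, 0.003, 0.005], [0.002, -0.002, -0.001]] [0.55  0.239 0.096]
[[-0.019, 0.003, 0.011], [0.002, -0.002, -0.001]] [0.55  0.239 0.093]
```

Emit:
{"op": "play_rows", "data": {
  "rows": [
    [[-0.006,0,0.003],[0,0,0]],
    [[-0.012,0,0.007],[0,0,0]],
    [[-0.014,0,0.008],[0,0,0]],
    [[-0.014,0,0.008],[0,0,0]]
  ]
}}

```text
time: 41.4
tool_pos: [0.55, 0.2398, 0.0941]
tcp_rot: [-2.619, -0.308, -1.484]
wrist_force: [0.5, -0.1, -2.9]
width: 0.61
grip_force: 85.1
```

Emit:
{"op": "play_rows", "data": {
  "rows": [
    [[0,0,0],[0,0,0]],
    [[0,0,0],[0,0,0]],
    [[0,0,0],[0,0,0]],
    [[0.04,0,-0.024],[0,0,0]],
    [[0.1,0,-0.06],[0,0,0]],
    [[0.18,0,-0.108],[0,0,0]],
    [[0.26,0,-0.156],[0,0,0]],
    [[0.32,0,-0.192],[0,0.02,0]],
    [[0.36,0,-0.216],[0,0.07,0]],
    [[0.41,0,-0.24],[0,0.13,0]],
    [[0.46,0,-0.28],[0,0.19,0]],
    [[0.51,0,-0.31],[0,0.25,0]],
    [[0.51,0,-0.31],[0,0.25,0]],
    [[0.51,0,-0.31],[0,0.25,0]]
  ],
  "claw": 0.6
}}

```text
time: 42.57
tool_pos: [0.5526, 0.2423, 0.2454]
tcp_rot: [-2.45, -0.287, -1.722]
wrist_force: [-0.9, 0.1, -0.1]
width: 0.804
grip_force: 0.0
```

```bash
python3 -c "
from kin import *
plan(([.585,.18,.275],rot(13.5,-70)),([.62,.06,.28],rot(18,-70)))
topcheck('c',0,-.038)
"
```

```text
now [0.5526 0.2423 0.2454] t 42.6 F [-0.9  0.1 -0.1] w 68.3 q [ 0.53 -0.26  2.57  3.8   0.47 -2.07]
[[0.134, 0.272, 0.025], [0.003, -0.004, -0.001]] [0.585 0.18  0.275]
[[0.162, 0.772, 0.042], [0.097, -0.004, -0.035]] [0.62 0.06 0.28]
[[30, 7], [29, 4], [29, 1], [28, -1], [28, -4], [27, -10], [26, -13], [25, -21], [29, 19], [28, 16], [28, 13], [26, 5], [22, -21], [19, -21], [16, -20], [13, -20], [10, -19], [7, -19], [6, 8], [3, 8], [2, 5], [0, 8], [-1, 6], [-3, 6], [-6, 6], [-7, 1], [-8, -2], [-8, -5], [-9, -8], [-7, 18], [-8, 15], [-8, 12], [-9, 10], [-9, 7], [-10, 4], [-11, -2], [-9, 24], [-10, 18], [-11, 16]]
```

Emit:
{"op": "play_rows", "data": {
  "rows": [
    [[0.05,0.09,0.01],[0,0,0]],
    [[0.09,0.18,0.02],[0,0,0]],
    [[0.13,0.27,0.025],[0,0,0]],
    [[0.14,0.4,0.03],[0.02,0,0]],
    [[0.15,0.52,0.03],[0.05,0,-0.01]],
    [[0.15,0.64,0.035],[0.07,0,-0.02]],
    [[0.16,0.77,0.04],[0.09,0,-0.03]],
    [[0.16,0.77,0.04],[0.09,-0.05,-0.03]],
    [[0.16,0.77,0.04],[0.09,-0.05,-0.03]],
    [[0.16,0.77,0.04],[0.09,-0.05,-0.03]]
  ],
  "claw": 0.76
}}

```text
time: 43.45
tool_pos: [0.6187, 0.081, 0.2855]
tcp_rot: [-2.427, -0.374, -1.669]
wrist_force: [0.3, 0.6, -0.3]
width: 0.88
grip_force: 0.0
```

```bash
python3 -c "
from kin import *
h=__import__('h');h.A=28;h.GB=.0065
t=cams.read_camera('top');print(hullrect(t,(322,192,354,240),.012,120))
W=[([.68,0,.28],rot(10,-35)),([.68,-.03,.25],rot(4,-10)),pick('a',.1),pick('a')]
plan(*W)
q=[-.2,-.2,2.3,1.5,.6,0]
for w in W: r=ik(*w,q);print(r);q=r[0]
"
```

```text
(array([653.1, -44.2], dtype=float32), array([ 76.9, 103.3], dtype=float32), 2.4)
now [0.6196 0.0758 0.2844] t 43.5 F [ 0.7 -3.8 -0.6] w 74.9 q [-0.14 -0.3   2.49  2.03  0.46 -0.68]
[[0.033, 0.361, 0.138], [-0.124, -0.749, 0.104]] [0.68 0.   0.28]
[[-0.092, 0.475, 0.149], [-0.19, -1.3, 0.24]] [ 0.68 -0.03  0.25]
[[-0.66, 0.549, 0.302], [-0.119, -2.138, 0.338]] [ 0.67  -0.053  0.104]
[[-1.033, 0.548, 0.447], [-0.119, -2.138, 0.338]] [ 0.67  -0.053  0.004]
(array([-0.13, -0.09,  2.02,  0.28,  0.65,  1.09]), 0.0)
(array([-0.1 ,  0.16,  1.71,  0.03,  1.1 ,  1.39]), 0.0)
(array([-0.08,  0.68,  1.32, -0.06,  1.62,  1.45]), 0.0)
(array([-0.08,  0.78,  1.36, -0.06,  1.49,  1.46]), 0.0)
```

Emit:
{"op": "play_rows", "data": {
  "rows": [
    [[0.01,0.06,0.02],[-0.02,-0.1,0.01]],
    [[0.02,0.14,0.05],[-0.05,-0.22,0.03]],
    [[0.03,0.22,0.08],[-0.08,-0.36,0.05]],
    [[0.03,0.3,0.11],[-0.1,-0.5,0.07]],
    [[0.03,0.36,0.13],[-0.12,-0.63,0.09]],
    [[0.02,0.38,0.14],[-0.13,-0.76,0.11]],
    [[-0.02,0.41,0.14],[-0.15,-0.9,0.14]],
    [[-0.05,0.43,0.14],[-0.16,-1,0.17]],
    [[-0.05,0.43,0.14],[-0.16,-1,0.17]],
    [[-0.05,0.43,0.14],[-0.16,-1,0.17]],
    [[-0.05,0.43,0.14],[-0.16,-1,0.17]]
  ]
}}

```text
time: 44.42
tool_pos: [0.677, -0.0144, 0.2604]
tcp_rot: [-3.038, -0.181, -0.634]
wrist_force: [-0.1, 1.0, 0.0]
width: 0.882
grip_force: 0.0
```

```bash
python3 -c "
from kin import *
h=__import__('h');h.A=28;h.GB=.0065
plan(([.68,-.03,.25],rot(4,-10)),pick('a',.1))
"
```

```text
now [ 0.677  -0.0144  0.2604] t 44.4 F [-0.1  1.   0. ] w 75.0 q [-0.11  0.01  1.89  0.13  0.84  1.28]
[[-0.012, 0.064, 0.04], [-0.029, -0.302, 0.059]] [ 0.68 -0.03  0.25]
[[-0.291, 0.155, 0.555], [-0.007, -1.145, 0.093]] [ 0.67  -0.053  0.104]
```

Emit:
{"op": "play_rows", "data": {
  "rows": [
    [[-0.04,0.03,0.07],[0,-0.15,0.01]],
    [[-0.09,0.05,0.15],[0,-0.3,0.03]],
    [[-0.14,0.08,0.23],[0,-0.45,0.04]],
    [[-0.18,0.1,0.32],[0,-0.6,0.05]],
    [[-0.22,0.12,0.4],[0,-0.75,0.06]],
    [[-0.26,0.14,0.48],[0,-0.9,0.08]],
    [[-0.29,0.155,0.55],[-0.01,-1,0.09]],
    [[-0.29,0.155,0.55],[-0.01,-1,0.09]],
    [[-0.29,0.155,0.55],[-0.01,-1,0.09]],
    [[-0.29,0.155,0.55],[-0.01,-1,0.09]]
  ]
}}

```text
time: 45.25
tool_pos: [0.6721, -0.0508, 0.1061]
tcp_rot: [3.082, 0.089, -0.573]
wrist_force: [1.1, -0.0, 0.7]
width: 0.881
grip_force: 0.0
```

```bash
python3 -c "
from kin import *
h=__import__('h');h.A=28;h.GB=.0065
plan(pick('a',.01),pick('a'))
"
```

```text
now [ 0.6721 -0.0508  0.1061] t 45.2 F [ 1.1 -0.   0.7] w 74.9 q [-0.09  0.6   1.42 -0.05  1.49  1.44]
[[0.126, 0.01, 0.347], [-0.002, -0.155, 0.01]] [ 0.67  -0.053  0.014]
[[0.14, 0.011, 0.385], [-0.002, -0.155, 0.01]] [ 0.67  -0.053  0.004]
```

Emit:
{"op": "play_rows", "data": {
  "rows": [
    [[0.02,0.01,0.06],[0,-0.1,0.01]],
    [[0.05,0.01,0.13],[0,-0.155,0.01]],
    [[0.08,0.01,0.21],[0,-0.155,0.01]],
    [[0.1,0.01,0.28],[0,-0.155,0.01]],
    [[0.12,0.01,0.33],[0,-0.155,0.01]],
    [[0.126,0.01,0.35],[0,-0.155,0.01]],
    [[0.126,0.01,0.35],[0,-0.155,0.01]],
    [[0.126,0.01,0.35],[0,-0.155,0.01]]
  ]
}}

```text
time: 45.92
tool_pos: [0.6708, -0.0535, 0.0154]
tcp_rot: [3.037, 0.075, -0.754]
wrist_force: [-0.6, -0.9, -0.1]
width: 0.878
grip_force: 0.0
```

```bash
python3 -c "
from kin import *
h=__import__('h');h.A=28;h.GB=.0065
plan(pick('a'))
"
```

```text
now [ 0.6708 -0.0535  0.0154] t 45.9 F [-0.6 -0.9 -0.1] w 74.6 q [-0.08  0.76  1.36 -0.06  1.5   1.46]
[[0.02, -0.002, 0.042], [-0.001, -0.002, -0.002]] [ 0.67  -0.053  0.004]
```

Emit:
{"op": "play_rows", "data": {
  "rows": [
    [[0.01,0,0.02],[0,0,0]],
    [[0.018,0,0.036],[0,0,0]],
    [[0.02,0,0.042],[0,0,0]],
    [[0.02,0,0.042],[0,0,0]]
  ]
}}

```text
time: 46.25
tool_pos: [0.6692, -0.0534, 0.0011]
tcp_rot: [3.036, 0.075, -0.76]
wrist_force: [-0.8, -0.2, -0.1]
width: 0.879
grip_force: 0.0
```

Emit:
{"op": "play_rows", "data": {
  "rows": [
    [[0,0,0],[0,0,0]],
    [[0,0,0],[0,0,0]],
    [[0,0,0],[0,0,0]],
    [[0,0,0],[0,0,0]],
    [[0,0,0],[0,0,0]],
    [[0,0,0],[0,0,0]]
  ],
  "claw": 0.0
}}

```text
time: 46.75
tool_pos: [0.6703, -0.0535, 0.002]
tcp_rot: [3.036, 0.075, -0.757]
wrist_force: [2.6, 0.1, 3.1]
width: 0.612
grip_force: 85.9
```

```bash
python3 -c "
from kin import *
h=__import__('h');h.A=28;h.GB=.0065
plan(([.66,-.05,.25],rot(8,-15)))
b=place('a')[0]
W=[([.64,0,.26],rot(14,-50)),([.625,.08,.26],rot(15,-66)),(b+[0,0,.13],rot(13.5,-66)),(b+[0,0,.08],rot(13.5,-62)),(b,rot(13.5,-62))]
q=[-.2,-.2,2.3,1.5,.6,0]
for w in W: r=ik(*w,q);print(r);q=r[0]
"
```

```text
now [ 0.6703 -0.0535  0.002 ] t 46.8 F [2.6 0.1 3.1] w 52.0 q [-0.08  0.78  1.37 -0.06  1.48  1.46]
[[-0.501, -0.016, -0.857], [-0.013, 0.955, -0.117]] [ 0.66 -0.05  0.25]
(array([-0.24, -0.22,  2.28,  0.97,  0.45,  0.33]), 0.0)
(array([-0.09, -0.26,  2.49,  2.14,  0.38, -0.75]), 0.0)
(array([ 0.2 , -0.17,  2.53,  3.05,  0.37, -1.5 ]), 0.0)
(array([ 0.2 , -0.08,  2.52,  3.06,  0.39, -1.51]), 0.0)
(array([ 0.2 ,  0.15,  2.54,  3.09,  0.63, -1.54]), 0.0)
```

Emit:
{"op": "play_rows", "data": {
  "rows": [
    [[-0.05,0,-0.09],[0,0,0]],
    [[-0.11,0,-0.19],[0,0,0]],
    [[-0.18,0,-0.31],[0,0,0]],
    [[-0.25,0,-0.43],[0,0.1,-0.01]],
    [[-0.32,-0.01,-0.55],[0,0.2,-0.02]],
    [[-0.39,-0.01,-0.67],[0,0.3,-0.03]],
    [[-0.46,-0.01,-0.79],[0,0.4,-0.05]],
    [[-0.5,-0.015,-0.86],[0,0.5,-0.06]],
    [[-0.5,-0.015,-0.86],[0,0.6,-0.07]],
    [[-0.5,-0.015,-0.86],[0,0.7,-0.08]],
    [[-0.5,-0.015,-0.86],[-0.01,0.8,-0.1]],
    [[-0.5,-0.015,-0.86],[-0.01,0.9,-0.11]],
    [[-0.5,-0.015,-0.86],[-0.01,0.95,-0.12]],
    [[-0.5,-0.015,-0.86],[-0.01,0.95,-0.12]]
  ]
}}

```text
time: 47.92
tool_pos: [0.6568, -0.0502, 0.2481]
tcp_rot: [-3.087, -0.217, -0.393]
wrist_force: [-1.3, 0.0, -3.3]
width: 0.61
grip_force: 85.4
```

```bash
python3 -c "
from kin import *
h=__import__('h');h.A=28;h.GB=.0065
b=place('a')[0]
plan(([.64,0,.26],rot(14,-50)),([.63,.06,.26],rot(15,-59)))
"
```

```text
now [ 0.6568 -0.0502  0.2481] t 47.9 F [-1.3  0.  -3.3] w 51.9 q [-0.16  0.07  1.82  0.09  1.01  1.24]
[[-0.025, -0.209, -0.055], [0.066, 0.787, -0.116]] [0.64 0.   0.26]
[[-0.031, -0.452, -0.055], [0.09, 0.987, -0.13]] [0.63 0.06 0.26]
```

Emit:
{"op": "play_rows", "data": {
  "rows": [
    [[-0.01,-0.04,-0.01],[0.01,0.12,-0.02]],
    [[-0.01,-0.08,-0.02],[0.02,0.25,-0.04]],
    [[-0.02,-0.12,-0.03],[0.03,0.38,-0.06]],
    [[-0.02,-0.16,-0.04],[0.04,0.51,-0.08]],
    [[-0.02,-0.2,-0.05],[0.05,0.64,-0.1]],
    [[-0.025,-0.24,-0.055],[0.07,0.78,-0.12]],
    [[-0.03,-0.31,-0.055],[0.08,0.86,-0.12]],
    [[-0.03,-0.38,-0.055],[0.085,0.93,-0.13]],
    [[-0.03,-0.45,-0.055],[0.09,0.99,-0.13]],
    [[-0.03,-0.45,-0.055],[0.09,0.99,-0.13]],
    [[-0.03,-0.45,-0.055],[0.09,0.99,-0.13]]
  ]
}}

```text
time: 48.83
tool_pos: [0.6318, 0.0615, 0.2585]
tcp_rot: [-2.6, -0.345, -1.476]
wrist_force: [-0.5, 0.6, -2.2]
width: 0.612
grip_force: 85.5
```

```bash
python3 -c "
from kin import *
h=__import__('h');h.A=28;h.GB=.0065
b=place('a')[0]
plan(([.625,.09,.26],rot(14,-66)),(b+[0,0,.13],rot(13.5,-66)),(b+[0,0,.1],rot(13.5,-62)))
"
```

```text
now [0.6318 0.0615 0.2585] t 48.8 F [-0.5  0.6 -2.2] w 52.0 q [-0.12 -0.26  2.41  1.59  0.33 -0.22]
[[0.007, -0.117, -0.0], [-0.024, 0.152, 0.01]] [0.625 0.09  0.26 ]
[[-0.142, -0.406, 0.103], [-0.033, 0.152, 0.016]] [0.609 0.161 0.215]
[[-0.245, -0.406, 0.165], [-0.033, 0.063, 0.017]] [0.609 0.161 0.185]
```

Emit:
{"op": "play_rows", "data": {
  "rows": [
    [[0,-0.04,0],[-0.01,0.06,0]],
    [[0.01,-0.08,0],[-0.02,0.11,0]],
    [[0.01,-0.12,0],[-0.02,0.15,0.01]],
    [[-0.02,-0.19,0.03],[-0.03,0.15,0.01]],
    [[-0.06,-0.26,0.05],[-0.03,0.15,0.01]],
    [[-0.1,-0.33,0.08],[-0.03,0.15,0.016]],
    [[-0.14,-0.4,0.1],[-0.03,0.15,0.016]],
    [[-0.14,-0.405,0.1],[-0.03,0.15,0.016]],
    [[-0.18,-0.405,0.125],[-0.03,0.12,0.016]],
    [[-0.22,-0.405,0.15],[-0.03,0.09,0.016]],
    [[-0.245,-0.405,0.165],[-0.033,0.063,0.017]],
    [[-0.245,-0.405,0.165],[-0.033,0.063,0.017]],
    [[-0.245,-0.405,0.165],[-0.033,0.063,0.017]]
  ]
}}

```text
time: 49.92
tool_pos: [0.6126, 0.1578, 0.1885]
tcp_rot: [-2.576, -0.303, -1.555]
wrist_force: [0.2, -0.3, -1.8]
width: 0.605
grip_force: 85.5
```

```bash
python3 -c "
from kin import *
h=__import__('h');h.A=28;h.GB=.0065
plan(place('a',.1),place('a',.05),place('a',.0))
topcheck('a',.1,0)
"
```

```text
now [0.6126 0.1578 0.1885] t 49.9 F [ 0.2 -0.3 -1.8] w 51.4 q [ 0.2  -0.13  2.51  3.04  0.32 -1.49]
[[-0.018, -0.014, -0.003], [0.005, -0.005, 0.001]] [0.609 0.161 0.185]
[[-0.195, -0.015, 0.09], [0.005, -0.005, 0.001]] [0.609 0.161 0.135]
[[-0.371, -0.015, 0.184], [0.005, -0.005, 0.001]] [0.609 0.161 0.085]
[[15, -1], [10, 3], [7, 3], [4, 3], [1, 4], [1, 1], [-3, -18], [-3, -20], [2, 26], [-2, 2], [-3, -4], [-4, -6], [-4, -9], [-5, -12], [-5, -15], [-6, -17], [-6, -20], [-9, -36], [-1, 26], [-3, 13], [-4, 10], [-4, 7], [-5, 5], [-5, 2], [-6, -3], [-7, -6], [-12, -36], [-5, 19], [-6, 13], [-15, -35], [-7, 24], [-18, -35], [-10, 25], [-20, -34], [-12, 25], [-15, 26], [-18, 26]]
```

Emit:
{"op": "play_rows", "data": {
  "rows": [
    [[-0.018,-0.01,-0.003],[0,0,0]],
    [[-0.03,-0.012,0.002],[0,0,0]],
    [[-0.05,-0.014,0.012],[0,0,0]],
    [[-0.06,-0.014,0.018],[0,0,0]],
    [[-0.06,-0.014,0.018],[0,0,0]],
    [[-0.06,-0.014,0.018],[0,0,0]]
  ]
}}

```text
time: 50.47
tool_pos: [0.6076, 0.161, 0.1719]
tcp_rot: [-2.577, -0.304, -1.552]
wrist_force: [0.3, -0.1, -1.8]
width: 0.609
grip_force: 85.5
```

```bash
python3 -c "
from kin import *
h=__import__('h');h.A=28;h.GB=.0065
plan(place('a',.05),place('a',.0))
"
```

```text
now [0.6076 0.161  0.1719] t 50.5 F [ 0.3 -0.1 -1.8] w 51.8 q [ 0.21 -0.1   2.52  3.08  0.36 -1.53]
[[-0.128, 0.003, 0.074], [0.004, -0.003, 0.001]] [0.609 0.161 0.135]
[[-0.305, 0.002, 0.168], [0.004, -0.003, 0.001]] [0.609 0.161 0.085]
```

Emit:
{"op": "play_rows", "data": {
  "rows": [
    [[-0.03,0,0.02],[0,0,0]],
    [[-0.06,0.002,0.037],[0,0,0]],
    [[-0.09,0.002,0.053],[0,0,0]],
    [[-0.12,0.002,0.07],[0,0,0]],
    [[-0.15,0.002,0.085],[0,0,0]],
    [[-0.18,0.002,0.101],[0,0,0]],
    [[-0.21,0.002,0.117],[0,0,0]],
    [[-0.24,0.002,0.133],[0,0,0]],
    [[-0.265,0.002,0.147],[0,0,0]],
    [[-0.285,0.002,0.157],[0,0,0]],
    [[-0.295,0.002,0.163],[0,0,0]],
    [[-0.295,0.002,0.163],[0,0,0]],
    [[-0.295,0.002,0.163],[0,0,0]]
  ]
}}

```text
time: 51.55
tool_pos: [0.6098, 0.1608, 0.0884]
tcp_rot: [-2.576, -0.304, -1.554]
wrist_force: [-0.5, 0.2, -2.8]
width: 0.614
grip_force: 85.5
```

```bash
python3 -c "
from kin import *
h=__import__('h');h.A=28;h.GB=.0065
plan(place('a',.0),place('a',-.002))
"
```

```text
now [0.6098 0.1608 0.0884] t 51.5 F [-0.5  0.2 -2.8] w 52.2 q [ 0.21  0.14  2.54  3.1   0.63 -1.55]
[[-0.013, -0.0, 0.004], [0.004, -0.004, 0.001]] [0.609 0.161 0.085]
[[-0.02, -0.0, 0.008], [0.004, -0.004, 0.001]] [0.609 0.161 0.083]
```

Emit:
{"op": "play_rows", "data": {
  "rows": [
    [[-0.006,0,0.002],[0,0,0]],
    [[-0.012,0,0.005],[0,0,0]],
    [[-0.015,0,0.006],[0,0,0]],
    [[-0.015,0,0.006],[0,0,0]]
  ]
}}

```text
time: 51.88
tool_pos: [0.6092, 0.1606, 0.0844]
tcp_rot: [-2.576, -0.304, -1.554]
wrist_force: [-0.6, 0.0, -2.1]
width: 0.611
grip_force: 85.5
```

Emit:
{"op": "play_rows", "data": {
  "rows": [
    [[0,0,0],[0,0,0]],
    [[0,0,0],[0,0,0]],
    [[0,0,0],[0,0,0]],
    [[0.04,0,-0.02],[0,0,0]],
    [[0.1,0,-0.053],[0,0,0]],
    [[0.18,0,-0.095],[0,0,0]],
    [[0.26,0,-0.138],[0,0,0]],
    [[0.34,0,-0.18],[0,0,0]],
    [[0.42,0,-0.22],[0,0,0]],
    [[0.5,0,-0.26],[0,0.04,0]],
    [[0.58,0.05,-0.3],[0,0.08,0]],
    [[0.62,0.15,-0.3],[0,0.1,0]],
    [[0.62,0.3,-0.3],[0,0.1,0]],
    [[0.62,0.4,-0.3],[0,0.1,0]],
    [[0.62,0.5,-0.3],[0,0.1,0]],
    [[0.62,0.5,-0.3],[0,0.1,0]],
    [[0.62,0.5,-0.3],[0,0.1,0]]
  ],
  "claw": 0.6
}}

```text
time: 53.3
tool_pos: [0.6447, 0.0376, 0.2576]
tcp_rot: [-2.509, -0.292, -1.653]
wrist_force: [-0.1, -0.2, 0.5]
width: 0.801
grip_force: 0.0
```

```bash
python3 -c "
from h import *
plan()
s=cams.read_camera('side');t=cams.read_camera('top')
cr=np.hstack([s['image'][155:265,270:370],t['image'][180:290,180:300][:, :100]]);cv2.imwrite('pics/p8.png',cv2.resize(cr,None,fx=4,fy=4,interpolation=cv2.INTER_CUBIC)[:,:,::-1])"
```

```text
now [0.6447 0.0376 0.2576] t 53.3 F [-0.1 -0.2  0.5] w 68.1 q [-0.18 -0.2   2.46  2.13  0.44 -0.77]
```

View pics/p8.png

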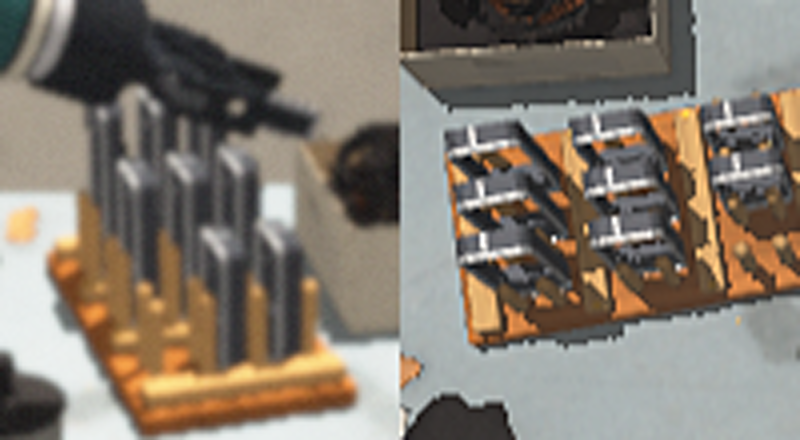

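All five dies stand in their rows, with tops level with and parallel to their samples, and the gripper is clear. Handing in.

```bash
python3 -c "
from h import *
print(bot.finish_job())"
```

```text
the job is handed in; nothing more can be done
None
```

I filed all five dies upright in the rows in front of their samples (one short, two medium, two long) and handed the job in at about 53 s; the call returned no verdict.

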